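# Fit the carrier's drilled plate and move the sample row across in order

### The job

Pick the drilled plate whose two small holes match the dowel pins of the storage carrier and lay it flat over the pins, down on the end blocks; then move the three sample containers from the drying rack into the plate's bores, standing upright on the carrier's floor. Keep the row in its order: the sample nearest the drying rack's brass stud goes nearest the carrier's brass stud, and so on. Keep the samples upright all the way.

Things in the scene. Friction and masses are not known exactly. Their poses are not given: they have to be found in the camera images.
- sample_a: Tall corked glass vial, 28 mm diameter, glass 70 mm high, 78 mm with its cork. It stands upright in its own rubber cup in the drying rack at the start, in any of the three wells. Origin: centre of its foot, z up its axis. About 0.04 kg.
- sample_b: Small corked glass vial, 22 mm diameter, glass 52 mm high, 58 mm with its cork. It stands upright in its own rubber cup in the drying rack at the start, in any of the three wells. Origin: centre of its foot, z up its axis. About 0.04 kg.
- sample_c: Black film canister with a cream lid, 34 mm diameter, 52 mm high. It stands upright in its own rubber cup in the drying rack at the start, in any of the three wells. Origin: centre of its foot, z up its axis. About 0.04 kg.
- cup_a: Black rubber cup lining the well of the drying rack in which sample_a stands at the start; it is fixed in the rack and tells afterwards where that sample came from. 52 mm over its flange, 40 mm inside. Origin: centre of the cup's underside, 2 mm below the foot of the sample.
- cup_b: Black rubber cup lining the well of the drying rack in which sample_b stands at the start; it is fixed in the rack and tells afterwards where that sample came from. 52 mm over its flange, 40 mm inside. Origin: centre of the cup's underside, 2 mm below the foot of the sample.
- cup_c: Black rubber cup lining the well of the drying rack in which sample_c stands at the start; it is fixed in the rack and tells afterwards where that sample came from. 52 mm over its flange, 40 mm inside. Origin: centre of the cup's underside, 2 mm below the foot of the sample.
- drying_rack: Fixed dark wooden block, 176 x 66 mm, 26 mm high (rubber flanges to 29 mm), with three wells in a row at x = +56, 0, -56 mm, y = 0; the samples' feet stand 8 mm above its underside. A low round tongue with a brass stud, 42 mm long, at its +x end marks its first end. Origin: centre of the underside, z up. 
- carrier: Fixed pale wooden board 214 x 64 mm, its floor 6 mm up, an end block at each end (26 mm long, top 22 mm up). Steel dowel pins, 10 mm thick, tapered, rise 18 mm from the blocks at (x, y) = (+92, +16) and (-92, -16) mm. The seated plate's origin is 22 mm above the carrier's, its bores over x = +56, 0, -56 mm. A low tongue with a brass stud at +x marks its first end. Origin: centre of underside.
- plate_diagonal: Loose black plastic plate lying flat, 214 x 60 x 8 mm (x, y, z), 0.15 kg. Three round 45 mm bores at x = +56, 0, -56 mm, y = 0, and two 16 mm dowel holes on a diagonal at (+92, +16) and (-92, -16) mm, which match the carrier's pins. Same when turned half round; grip it across its 60 mm width at the middle. Origin: centre of the underside, z up. 
- plate_inline: Loose black plastic plate lying flat, 214 x 60 x 8 mm (x, y, z), 0.15 kg. Three round 45 mm bores at x = +56, 0, -56 mm, y = 0, and two 16 mm dowel holes on the centre line at (+92, 0) and (-92, 0) mm, which do not match the pins. Same when turned half round; grip it across its 60 mm width at the middle. Origin: centre of the underside, z up. 

How it is judged:
On the way:
1. the plate with the diagonal dowel holes lies flat over the carrier's pins, down on the end blocks (z of plate_diagonal in the frame of carrier between 0.018 and 0.026 m and horizontal distance between plate_diagonal and carrier below 0.008 m and angle between the x axis of plate_diagonal and the x axis of carrier, either way round below 0.1 rad and angle between plate_diagonal's own z axis and vertical below 0.04 rad), for 0.2 s.
At the end, for the whole second after the job is handed in: The plate with diagonal dowel holes lies flat on the end blocks over both pins (8 mm, 0.1 rad). Each sample stands upright (0.15 rad), at rest, on the carrier's floor within 20 mm of the bore that has the same place, counted from the brass stud, as the cup it came from (all of step 1 and ((x of cup_a in the frame of drying_rack between 0.036 and 0.076 m and x of sample_a in the frame of carrier between 0.036 and 0.076 m) or (x of cup_a in the frame of drying_rack between -0.02 and 0.02 m and x of sample_a in the frame of carrier between -0.02 and 0.02 m) or (x of cup_a in the frame of drying_rack between -0.076 and -0.036 m and x of sample_a in the frame of carrier between -0.076 and -0.036 m)) and y of sample_a in the frame of carrier between -0.02 and 0.02 m and z of sample_a in the frame of carrier between 0.001 and 0.011 m and angle between each of sample_a, sample_b, sample_c's own z axis and vertical below 0.15 rad and linear speed of each of sample_a, sample_b, sample_c, plate_diagonal below 0.02 m/s and ((x of cup_b in the frame of drying_rack between 0.036 and 0.076 m and x of sample_b in the frame of carrier between 0.036 and 0.076 m) or (x of cup_b in the frame of drying_rack between -0.02 and 0.02 m and x of sample_b in the frame of carrier between -0.02 and 0.02 m) or (x of cup_b in the frame of drying_rack between -0.076 and -0.036 m and x of sample_b in the frame of carrier between -0.076 and -0.036 m)) and y of sample_b in the frame of carrier between -0.02 and 0.02 m and z of sample_b in the frame of carrier between 0.001 and 0.011 m and ((x of cup_c in the frame of drying_rack between 0.036 and 0.076 m and x of sample_c in the frame of carrier between 0.036 and 0.076 m) or (x of cup_c in the frame of drying_rack between -0.02 and 0.02 m and x of sample_c in the frame of carrier between -0.02 and 0.02 m) or (x of cup_c in the frame of drying_rack between -0.076 and -0.036 m and x of sample_c in the frame of carrier between -0.076 and -0.036 m)) and y of sample_c in the frame of carrier between -0.02 and 0.02 m and z of sample_c in the frame of carrier between 0.001 and 0.011 m); the robot touches nothing.
It fails at once if a sample is tipped by more than 40 degrees (angle between any of sample_a, sample_b, sample_c's own z axis and vertical above 0.7 rad).
It also fails if it takes over 120 s, if anything falls off the work surface, if the arm or the gripper's body presses on something with over 40 N, if the wrist force passes 120 N, or if a joint passes its speed limit or range.

### The arm

A 7-joint arm with a two-finger parallel gripper is mounted at the origin on the work surface; the furniture and walls round the work are solid. World frame = base frame: x ahead of the robot, y to its left, z up, the work surface at z = 0. Lengths are in m, angles in rad, forces in N, time in s.
With the tool pointing down it reaches from about 0.425 to 0.875 m from the base axis. Payload 4.7 kg.
Tool frame: the origin (TCP) lies midway between the tips of the shut fingers; the grasp point (between the pads) lies 19 mm behind it (hold_point_z is the distance from the TCP to the grasp point, in m); z points along the fingers, y is the direction in which the jaws open and shut (so a half turn about z gives the same grasp; the last joint's range is limited). The gripper opens to 87 mm and grips with 3 to 60 N. Pads are 19 mm wide; open, the fingers measure 117 mm over their backs; the gripper's body (75 mm by 190 mm) begins 51 mm behind the grasp point.
Start: joints at [-1.161, 0.321, -0.07, 1.45, 0.023, 1.371, -0.057], TCP at [0.251, 0.6, 0.223] pointing down, gripper open.
Joint ranges: [-2.86, 2.86], [-0.3, 2.09], [-1.38, 1.24], [0.06, 2.45], [-1.56, 4.7], [0.09, 2.05], [-2.69, 2.69]. Speed limits (rad/s): [2.57, 2.57, 3.14, 3.14, 3.14, 3.14, 3.14].

### API

Orientations are given as a unit quaternion [w, x, y, z].
In Python, from cell import * gives the robot as it stands.
- The arm moves only by the tool send_rows, never from a script. Its argument "moves" is text: rows parted by semicolons, each of 7 numbers parted by spaces: the closure in counts, from 0 (fully open) to 255 (shut), then the shift along the world's x, y, z in cm, then the turn, a rotation vector about the world's x, y, z in rad. A call has 1 to 12 rows; each row is the pose to reach, as a shift and turn from the pose measured when the call began; what a row does not reach only later rows make up. A row lasts 1/12 s, in which the tool goes at most 41.7 mm and 7.16 degrees, less where a joint would pass 70% of its speed; a pose out of reach is approached as far as the arm can. A call with a gripper value outside its range is refused whole. The fingers move at their own pace and stop on an object; "newtons" is the grip in N (left out, the last holds). Time passes only in rows, so rows that repeat a pose let the fingers close. It gives the time, the measured TCP pose, the force and the opening at its end, in the units of the state.
- state(): the state, without advancing time (a new reading comes with each control period).
- get_image(name): name is "scene" or "side" or "wrist"; returns a dict with "frame" (420x560x3 uint8, red, green, blue), "fx", "fy", "cx", "cy" (pixels), "eye" and "rotation" of the camera in the world. Camera axes: x right, y down, z forward; pixel columns grow to the right and rows downward; lengths in m; the calibration is good to about 2 mm. A picture is of the moment at which its call begins. There is no depth.
- job_done(): hands the job in, once; it reports no verdict.
The state is a dict: "clock": time; "joint_pos": joint angles; "joint_velocities": joint speeds; "tau": joint torques, N m; "eef_pos": TCP position; "orientation": TCP orientation; "force": force on the tool from outside, world axes, zero at the start; "torque": the same for the moment, N m; "width": opening from 0.0 (shut) to 1.0 (fully open).
Only numpy, scipy, OpenCV 4.12 (cv2) and the standard library are available. Lean on these libraries where they do the work, as an engineer would, in place of code of your own. Each camera call takes 0.05 s, during which the arm holds its last target.

## Working session

There is one attempt and no reset: what is moved stays moved. The work goes in short steps, Python scripts to look and compute and a tool call to move; the robot and the scene stay as the last step left them, time stands still between calls to the robot, and variables do not carry over. Pictures are saved under pics/ and viewed, and the job is handed in when it is done.

Besides the shell and the picture viewer there is one more tool, called after "Emit:" as a command line: name --argument value ..., lists and objects as JSON in quotes. send_rows: Moves the arm, as the interface text tells. Its arguments: {"type":"object","properties":{"moves":{"type":"string"},"newtons":{"type":"number"}},"required":["moves"]}

```bash
mkdir -p pics; ls; python3 - <<'E'
from cell import *
import cv2,json
s=state();print({k:s[k] for k in ['clock','eef_pos','orientation','force','width']})
for n in ['scene','side','wrist']:
    d=get_image(n);cv2.imwrite(f'pics/{n}0.png',d['frame'][:,:,::-1])
    print(n,d['fx'],d['fy'],d['cx'],d['cy'],d['eye'],d['rotation'])
E
```

```text
pics
{'clock': 0.0, 'eef_pos': array([0.25048555, 0.59923206, 0.22147118]), 'orientation': array([-1.26366566e-04,  1.96616059e-01,  9.80480130e-01, -9.07457858e-04]), 'force': array([-0.3193166 , -0.01378627,  0.24552421]), 'width': 1.0016683320170146}
scene 455.2469117202019 455.2469117202019 280.8290822741319 207.8021587413098 [-0.08718606 -0.61964876  0.95014783] [-0.34047351  0.8550897  -0.36689951  0.13521889]
side 383.48568102715416 383.48568102715416 278.26315293006127 205.78632918818107 [ 0.36669431 -0.50229658  0.7807042 ] [-0.30099818  0.94187305 -0.14369247  0.04034498]
wrist 309.1704735304772 309.1704735304772 280.4990760777239 207.30340516235117 [0.17790908 0.62924607 0.38394806] [0.12225695 0.8231941  0.54848934 0.08101949]
```

View pics/scene0.png

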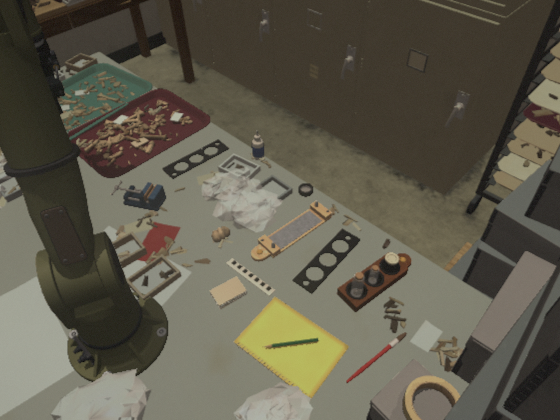

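View pics/side0.png

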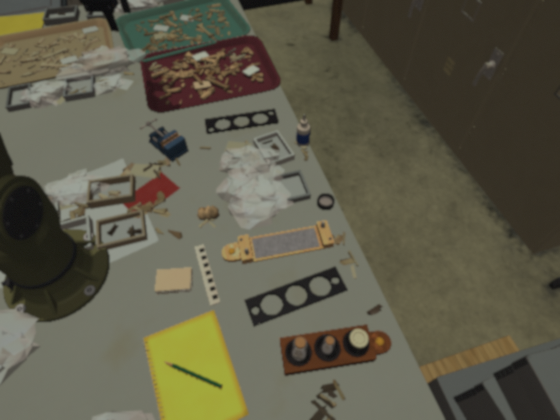

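View pics/wrist0.png

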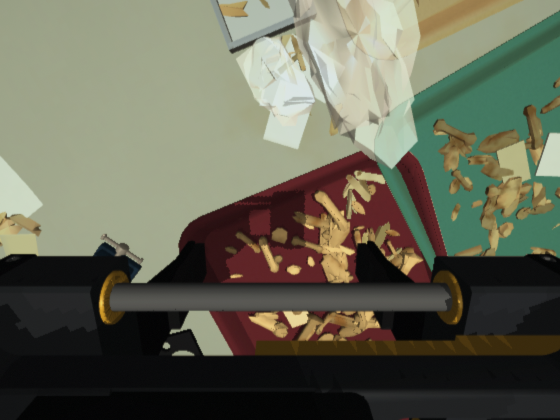

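```bash
cat > h.py <<'E'
from cell import *
import cv2,numpy as np
from scipy.spatial.transform import Rotation as R
def Rm(d): 
    q=np.array(d['rotation']);return R.from_quat(q[[1,2,3,0]]).as_matrix()
def ray(d,u,v,z):
    r=Rm(d)@np.array([(u-d['cx'])/d['fx'],(v-d['cy'])/d['fy'],1]);e=np.array(d['eye'])
    return e+r*(z-e[2])/r[2]
def proj(d,p):
    c=Rm(d).T@(np.array(p)-d['eye']);return np.array([d['fx']*c[0]/c[2]+d['cx'],d['fy']*c[1]/c[2]+d['cy']])
def crop(d,x0,y0,w,h,k,name):
    f=d['frame'][y0:y0+h,x0:x0+w,::-1]
    cv2.imwrite(name,cv2.resize(f,None,fx=k,fy=k,interpolation=cv2.INTER_CUBIC))
E
python3 - <<'E'
from h import *
d=get_image('side')
crop(d,200,90,200,150,4,'pics/s1.png');crop(d,200,220,200,150,4,'pics/s2.png')
print(proj(d,[0,0,0]))
d=get_image('scene');print(proj(d,[0,0,0]))
crop(d,150,130,120,60,6,'pics/c1.png')
crop(d,240,190,200,120,4,'pics/c2.png')
E
```

```text
[ 58.62460593 273.66281215]
[119.32215953 335.92903053]
```

View pics/s1.png

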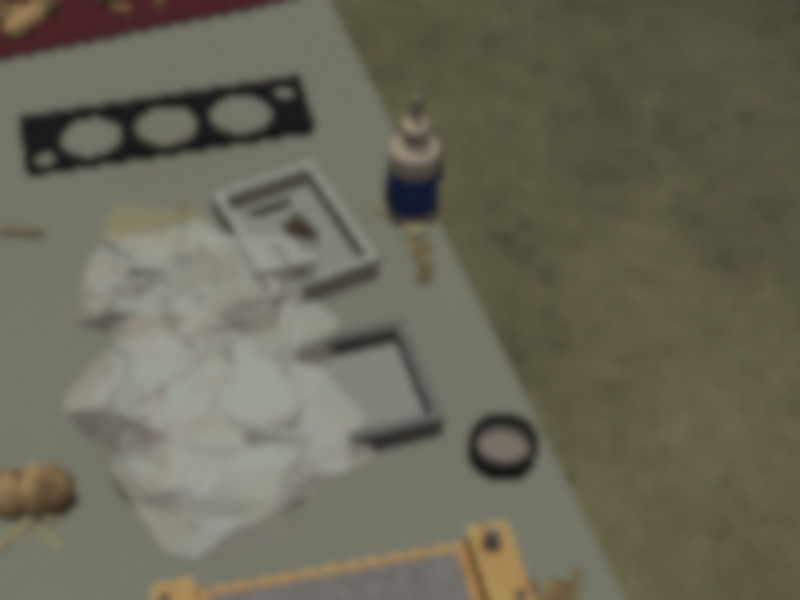

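View pics/s2.png

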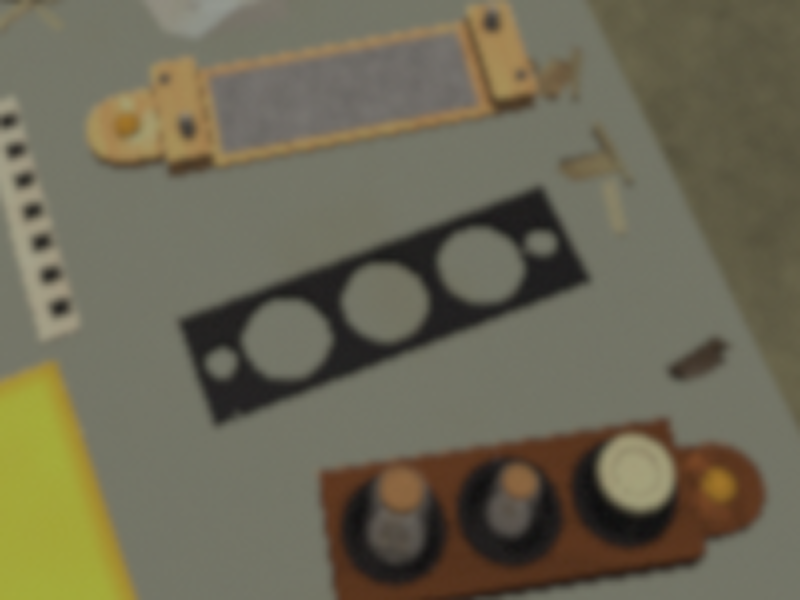

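View pics/c2.png

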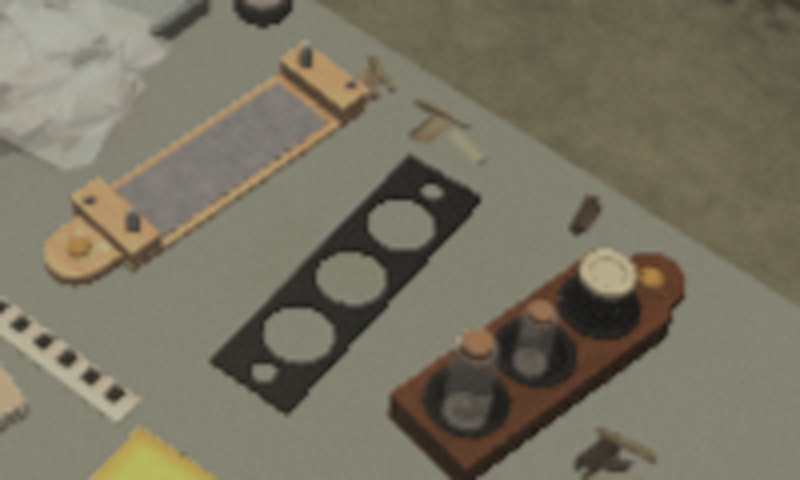

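View pics/c1.png

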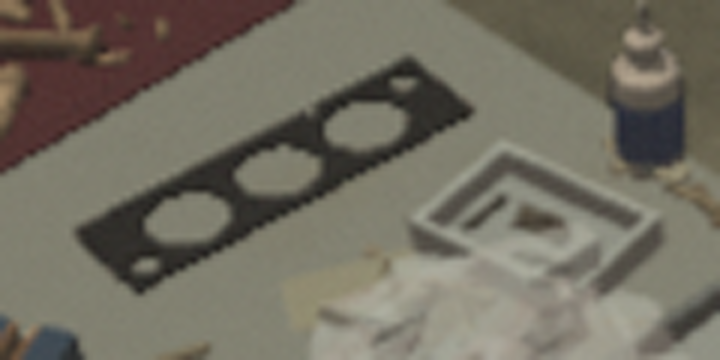

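```bash
cat >> h.py <<'E'
def holes(d,x0,y0,w,h,thr,z,name=None):
    k=4
    g=cv2.cvtColor(d['frame'],cv2.COLOR_RGB2GRAY)[y0:y0+h,x0:x0+w]
    g=cv2.resize(g,None,fx=k,fy=k,interpolation=cv2.INTER_CUBIC)
    m=(g<thr).astype(np.uint8)*255
    cs,hi=cv2.findContours(m,cv2.RETR_CCOMP,cv2.CHAIN_APPROX_NONE)
    if name: cv2.imwrite(name,m)
    out=[]
    for c,q in zip(cs,hi[0]):
        if q[3]>=0 and cv2.contourArea(c)>60:
            M=cv2.moments(c);u=(M['m10']/M['m00']+.5)/k-.5+x0;v=(M['m01']/M['m00']+.5)/k-.5+y0
            out.append((cv2.contourArea(c)/k/k,u,v,ray(d,u,v,z)))
    return out
E
python3 - <<'E'
from h import *
for n,b in [('side',(202,104,80,32)),('scene',(160,136,72,44))]:
    d=get_image(n)
    for o in holes(d,*b,70,0.004,f'pics/m_{n}.png'): print(n,np.round(o[0]),np.round(o[1:3],1),np.round(o[3],4))
# carrier pins: side & scene crops px
d1=get_image('side');d2=get_image('scene')
def tri(a,b):
    A=[];B=[]
    for d,(u,v) in ((d1,a),(d2,b)):
        r=Rm(d)@np.array([(u-d['cx'])/d['fx'],(v-d['cy'])/d['fy'],1]);r/=np.linalg.norm(r)
        P=np.eye(3)-np.outer(r,r);A.append(P);B.append(P@d['eye'])
    return np.linalg.lstsq(np.vstack(A),np.hstack(B),rcond=None)[0]
s=lambda x,y:(200+x/4,220+y/4); c=lambda x,y:(240+x/4,190+y/4)
for nm,a,b in [('studC',s(127,121),c(78,243)),('studR',s(717,485),c(652,277)),('corkA',s(402,487),c(478,342)),('corkB',s(520,480),c(541,310)),('lidC',s(637,470),c(608,272)),
  ('cdot1',s(165,78),c(90,200)),('cdot2',s(519,75),c(350,85)),('pin1base',s(187,130),c(133,230)),('pin2base',s(492,22),c(306,62))]:
    print(nm,np.round(tri(a,b),4))
E
```

```text
side 15.0 [210.8 129.4] [0.4152 0.3454 0.004 ]
side 126.0 [222.4 123.9] [0.452  0.3578 0.004 ]
side 126.0 [241.1 121. ] [0.5075 0.3526 0.004 ]
side 126.0 [259.7 118.2] [0.563  0.3477 0.004 ]
side 11.0 [270.6 112.8] [0.6005 0.3606 0.004 ]
scene 12.0 [173.9 173.9] [0.4135 0.3444 0.004 ]
scene 108.0 [181.  166.2] [0.4502 0.3569 0.004 ]
scene 104.0 [196.  158.3] [0.5059 0.3516 0.004 ]
scene 101.0 [210.5 150.7] [0.5617 0.3465 0.004 ]
scene 11.0 [216.7 143.6] [0.5989 0.3592 0.004 ]
scene 14.0 [168.7 138.9] [0.506  0.4962 0.004 ]
studC [ 0.3824 -0.0655  0.0122]
studR [ 0.6126 -0.35    0.0119]
corkA [ 0.4566 -0.3223  0.0782]
corkB [ 0.5118 -0.33    0.0598]
lidC [ 0.5669 -0.3406  0.0532]
cdot1 [ 0.4095 -0.0489  0.0186]
cdot2 [ 0.6034 -0.1085  0.0198]
pin1base [ 0.4134 -0.0839  0.0145]
pin2base [ 0.6029 -0.0684  0.015 ]
```

View pics/m_scene.png

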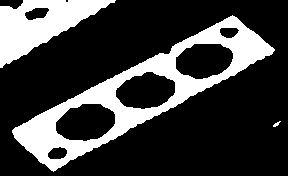

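```bash
python3 - <<'E'
from h import *
for n,(x0,y0,w,h) in [('side',(248,222,74,38)),('scene',(264,205,62,50))]:
    d=get_image(n);k=4
    f=cv2.resize(d['frame'][y0:y0+h,x0:x0+w],None,fx=k,fy=k,interpolation=cv2.INTER_CUBIC)
    hsv=cv2.cvtColor(f,cv2.COLOR_RGB2HSV)
    fi=f.astype(int)
    print(n,[fi[y,x] for y,x in [(72,120),(5,5)]])
    m=((fi[:,:,2]-fi[:,:,1]>-4)).astype(np.uint8)*255
    # pale wood mask
    wood=((fi[:,:,0]-fi[:,:,2]>35)).astype(np.uint8)*255
    cv2.imwrite(f'pics/floor_{n}.png',np.hstack([m,wood]))
    cs,_=cv2.findContours(cv2.morphologyEx(m,cv2.MORPH_OPEN,np.ones((5,5))),cv2.RETR_EXTERNAL,cv2.CHAIN_APPROX_NONE)
    c=max(cs,key=cv2.contourArea)[:,0,:]
    P=np.array([ray(d,(u+.5)/k-.5+x0,(v+.5)/k-.5+y0,0.006) for u,v in c])
    (cx,cy),(a,b),t=cv2.minAreaRect((P[:,:2]*1000).astype(np.float32))
    print(cx,cy,a,b,t)
E
```

```text
side [array([111, 108, 102]), array([142, 144, 133])]Traceback (most recent call last):
  File "<stdin>", line 13, in <module>
ValueError: max() iterable argument is empty
```

View pics/floor_side.png

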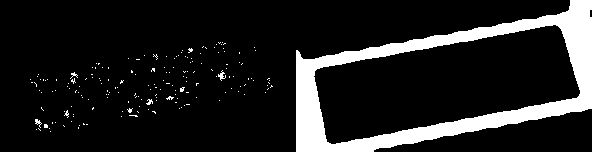

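```bash
python3 - <<'E'
from h import *
for n,(x0,y0,w,h) in [('side',(220,215,120,54)),('scene',(245,195,100,75))]:
    d=get_image(n);k=4
    fi=cv2.resize(d['frame'][y0:y0+h,x0:x0+w],None,fx=k,fy=k,interpolation=cv2.INTER_CUBIC).astype(int)
    wood=((fi[:,:,0]-fi[:,:,2]>35)).astype(np.uint8)*255
    cv2.imwrite(f'pics/floor2_{n}.png',wood)
    cs,hi=cv2.findContours(wood,cv2.RETR_CCOMP,cv2.CHAIN_APPROX_NONE)
    for c,q in zip(cs,hi[0]):
        ar=cv2.contourArea(c)
        if q[3]>=0 and ar>20:
            big=ar>2000
            P=np.array([ray(d,(u+.5)/k-.5+x0,(v+.5)/k-.5+y0,0.006 if big else 0.022) for u,v in c[:,0,:]])
            print(n,ar,cv2.minAreaRect((P[:,:2]*1000).astype(np.float32)))
E
```

```text
side 210.0 ((412.84344482421875, -82.5940933227539), (13.489039421081543, 7.283670425415039), 75.75157928466797)
side 19643.5 ((505.6817321777344, -78.70991516113281), (52.2193603515625, 149.92909240722656), 84.58836364746094)
side 219.5 ((601.1458129882812, -67.22853088378906), (15.381491661071777, 7.592889785766602), 68.88961791992188)
scene 57.0 ((407.04132080078125, -49.871315002441406), (5.877532482147217, 6.5907816886901855), 43.115570068359375)
scene 12972.0 ((497.6430358886719, -78.56742858886719), (53.06226348876953, 163.73863220214844), 84.59857177734375)
scene 48.0 ((602.6240844726562, -108.4045181274414), (7.503165245056152, 5.418145179748535), 4.732847213745117)
```

View pics/floor2_scene.png

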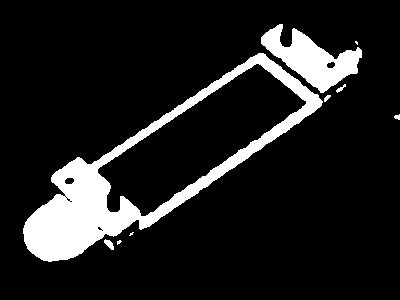

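Emit:
send_rows --moves "0 25.6 -24.7 -8 0 0 0.302;0 25.6 -24.7 -8 0 0 0.302;0 25.6 -24.7 -8 0 0 0.302;0 25.6 -24.7 -8 0 0 0.302;0 25.6 -24.7 -8 0 0 0.302;0 25.6 -24.7 -8 0 0 0.302;0 25.6 -24.7 -8 0 0 0.302;0 25.6 -24.7 -8 0 0 0.302;0 25.6 -24.7 -8 0 0 0.302;0 25.6 -24.7 -8 0 0 0.302;0 25.6 -24.7 -8 0 0 0.302;0 25.6 -24.7 -8 0 0 0.302" --newtons 30

```text
clock: 1.6
eef_pos: [0.5062, 0.3534, 0.1427]
orientation: [-0.0, 0.047, 0.999, 0.0]
force: [-0.5, 0.2, -0.1]
width: 1.0
```

```bash
cat >> h.py <<'E'
def where():
    s=state();q=s['orientation'];M=R.from_quat(q[[1,2,3,0]]).as_matrix()
    print('t',round(s['clock'],2),'p',np.round(s['eef_pos'],4),'y-ang',round(float(np.degrees(np.arctan2(M[1,1],M[0,1]))),2),'z',np.round(M[:,2],4),'F',np.round(s['force'],1),'w',round(s['width'],3),'j',np.round(s['joint_pos'],2))
E
python3 - <<'E'
from h import *
where()
d=get_image('wrist');cv2.imwrite('pics/w1.png',d['frame'][:,:,::-1])
E
```

```text
t 1.6 p [0.5062 0.3534 0.1427] y-ang 84.63 z [-5.e-04  9.e-04 -1.e+00] F [-0.5  0.2 -0.1] w 1.0 j [-0.72  0.3   0.08  1.64 -0.03  1.2   0.84]
```

View pics/w1.png

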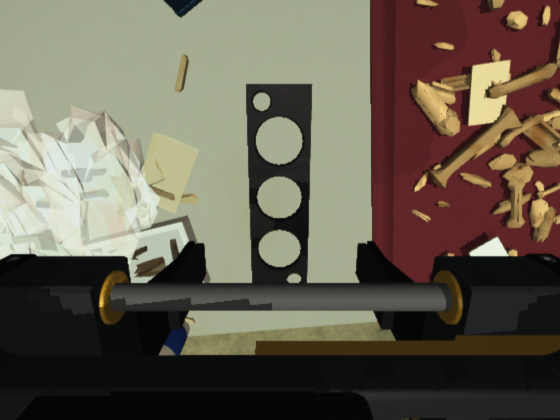

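```bash
python3 - <<'E'
from h import *
d=get_image('wrist')
for o in holes(d,240,78,76,200,75,0.004): print(np.round(o[0]),np.round(o[1:3],1),np.round(o[3],4))
where()
E
```

```text
1250.0 [278.  248.4] [0.5633 0.3459 0.004 ]
1500.0 [278.  197.4] [0.5075 0.3511 0.004 ]
1798.0 [277.8 140.8] [0.4518 0.3562 0.004 ]
5.0 [263.5 114.8] [0.4269 0.3451 0.004 ]
263.0 [260.5 101.9] [0.4152 0.3436 0.004 ]
t 1.7 p [0.5055 0.3547 0.143 ] y-ang 84.79 z [-1.0e-04  1.3e-03 -1.0e+00] F [0.3 0.3 0. ] w 1.003 j [-0.72  0.3   0.08  1.64 -0.03  1.2   0.84]
```

Emit:
send_rows --moves "0 0.1 -0.2 -4 0 0 0;0 0.1 -0.2 -8 0 0 0;0 0.1 -0.2 -11.5 0 0 0;0 0.1 -0.2 -13.7 0 0 0;0 0.1 -0.2 -13.7 0 0 0;0 0.1 -0.2 -13.7 0 0 0"

```text
clock: 2.2
eef_pos: [0.5051, 0.3542, 0.0055]
orientation: [-0.001, 0.044, 0.999, 0.001]
force: [0.1, 1.0, 0.4]
width: 0.996
```

```bash
python3 - <<'E'
from h import *
where()
E
```

```text
t 2.2 p [0.5051 0.3542 0.0055] y-ang 84.95 z [-0.0014  0.0012 -1.    ] F [0.1 1.  0.4] w 0.996 j [-0.71  0.44  0.07  1.75 -0.04  0.95  0.86]
```

Emit:
send_rows --moves "0 0.2 -0.2 -0.1 0 0 0;255 0.2 -0.2 -0.1 0 0 0;255 0.2 -0.2 -0.1 0 0 0;255 0.2 -0.2 -0.1 0 0 0;255 0.2 -0.2 -0.1 0 0 0;255 0.2 -0.2 -0.1 0 0 0;255 0.2 -0.2 -0.1 0 0 0;255 0.2 -0.2 -0.1 0 0 0;255 0.2 -0.2 2 0 0 0;255 0.2 -0.2 4 0 0 0;255 0.2 -0.2 6 0 0 0;255 0.2 -0.2 6 0 0 0" --newtons 40

```text
clock: 3.2
eef_pos: [0.5094, 0.3537, 0.0694]
orientation: [0.002, 0.044, 0.999, 0.003]
force: [0.5, 0.7, -1.2]
width: 0.672
```

```bash
python3 - <<'E'
from h import *
where()
d=get_image('wrist');cv2.imwrite('pics/w2.png',d['frame'][:,:,::-1])
for o in holes(d,220,50,120,230,75,0.063): print(np.round(o[0]),np.round(o[1:3],1),np.round(o[3],4))
E
```

```text
t 3.2 p [0.5094 0.3537 0.0694] y-ang 84.94 z [ 0.004   0.0053 -1.    ] F [ 0.5  0.7 -1.2] w 0.672 j [-0.71  0.37  0.07  1.71 -0.03  1.06  0.86]
5601.0 [280.8 158.1] [0.4541 0.358  0.063 ]
880.0 [249.1  87.8] [0.417  0.3451 0.063 ]
```

View pics/w2.png

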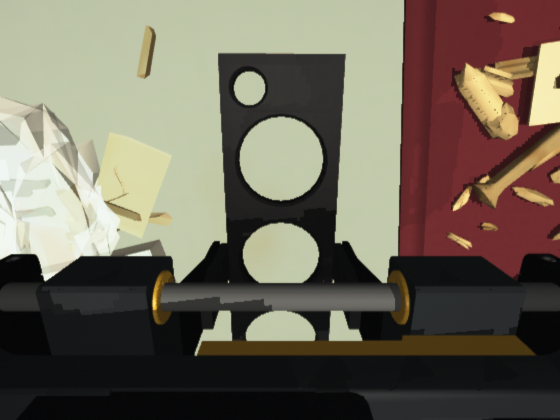

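Emit:
send_rows --moves "255 0 0 4 0 0 0;255 0 0 8 0 0 0;255 0 -2 10 0 0 0;255 0 -5 10 0 0 0;255 0 -8 10 0 0 0;255 0 -12 10 0 0 0;255 0 -16 10 0 0 0;255 0 -20 10 0 0 0;255 0 -24 10 0 0 0;255 0 -28 10 0 0 0;255 0 -31 10 0 0 0;255 0 -33 10 0 0 0"

```text
clock: 4.25
eef_pos: [0.5072, 0.0185, 0.1659]
orientation: [-0.0, 0.046, 0.999, 0.001]
force: [0.8, -0.6, -1.3]
width: 0.676
```

Emit:
send_rows --moves "255 -0.4 -3 0 0 0 0;255 -0.4 -6 0 0 0 0;255 -0.4 -8 0 0 0 0;255 -0.4 -8 0 0 0 0;255 -0.4 -8 0 0 0 0"

```text
clock: 4.67
eef_pos: [0.5022, -0.0626, 0.1645]
orientation: [-0.001, 0.048, 0.999, 0.001]
force: [0.8, 0.3, -1.5]
width: 0.674
```

```bash
python3 - <<'E'
from h import *
where()
for n in ['wrist','scene','side']:
    d=get_image(n);cv2.imwrite(f'pics/{n}3.png',d['frame'][:,:,::-1])
E
```

```text
t 4.67 p [ 0.5022 -0.0626  0.1645] y-ang 84.5 z [-0.0025  0.0022 -1.    ] F [ 0.8  0.3 -1.5] w 0.674 j [-0.29  0.05  0.38  1.89 -0.02  1.21  1.57]
```

View pics/wrist3.png

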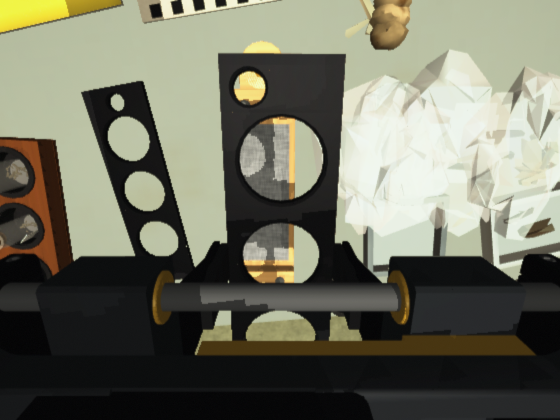

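View pics/scene3.png

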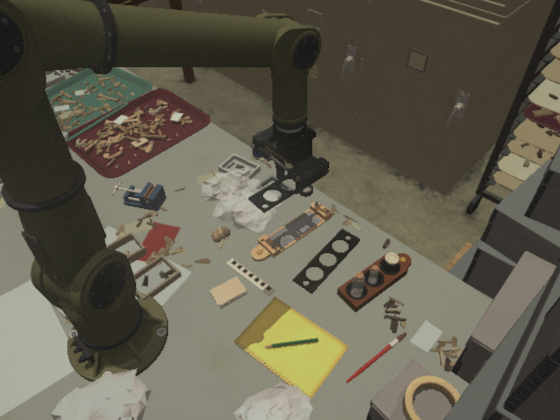

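Emit:
send_rows --moves "255 0.3 -1.5 -3 0 0 0;255 0.3 -1.5 -6 0 0 0;255 0.3 -1.5 -8.5 0 0 0;255 0.3 -1.5 -10.3 0 0 0;255 0.3 -1.5 -10.3 0 0 0;255 0.3 -1.5 -10.3 0 0 0"

```text
clock: 5.32
eef_pos: [0.5052, -0.0738, 0.0613]
orientation: [-0.002, 0.044, 0.999, 0.001]
force: [0.4, -0.0, -1.2]
width: 0.677
```

```bash
python3 - <<'E'
from h import *
where()
d=get_image('wrist');cv2.imwrite('pics/wrist4.png',d['frame'][:,:,::-1])
d=get_image('side');crop(d,200,180,160,120,5,'pics/side4.png')
d=get_image('scene');crop(d,240,180,120,90,6,'pics/scene4.png')
E
```

```text
t 5.32 p [ 0.5052 -0.0738  0.0613] y-ang 84.9 z [-0.0041  0.0026 -1.    ] F [ 0.4 -0.  -1.2] w 0.677 j [-0.26  0.18  0.39  1.99 -0.08  1.    1.65]
```

View pics/wrist4.png

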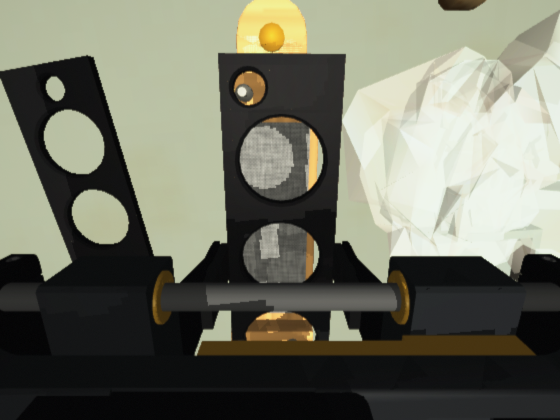

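View pics/side4.png

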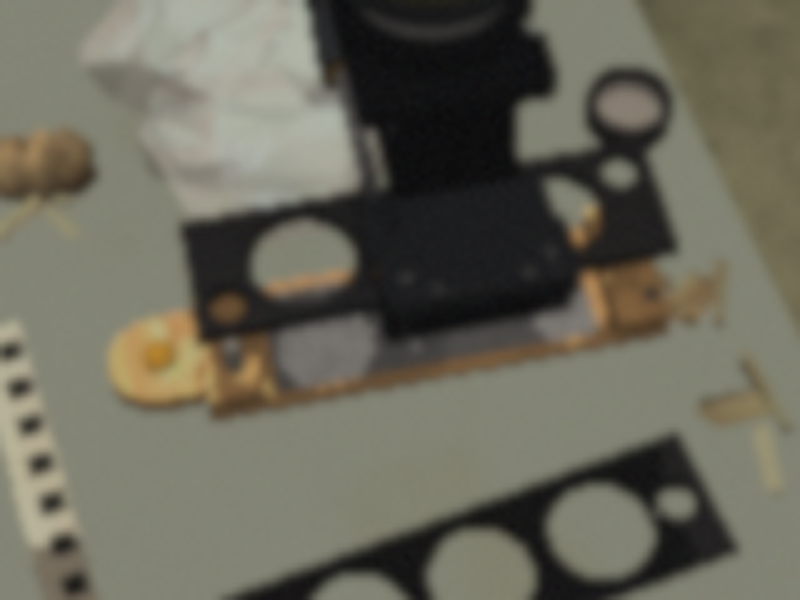

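View pics/scene4.png

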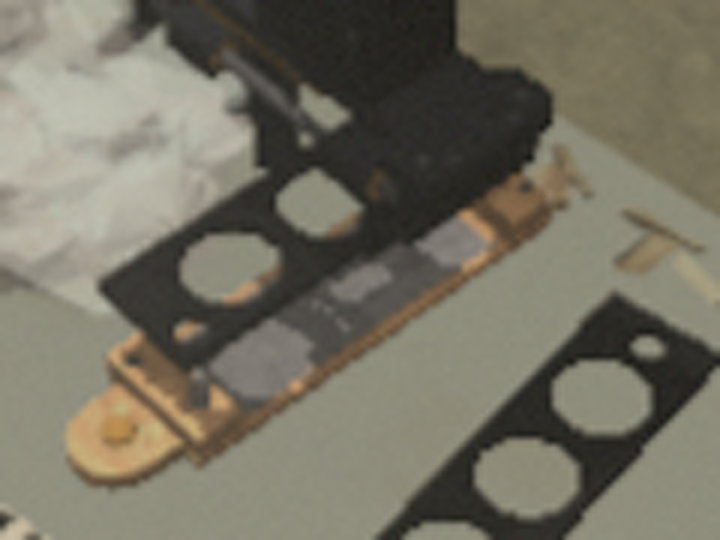

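```bash
python3 - <<'E'
from h import *
d=get_image('wrist');crop(d,215,50,140,110,6,'pics/w5.png')
for z in (.058,.061,.064): print(ray(d,249.5,88,z), ray(d,281,158.2,z))
print('pin',ray(d,241,91,.040)); where()
E
```

```text
[ 0.41510106 -0.08280776  0.058     ] [ 0.45194904 -0.07003431  0.058     ]
[ 0.41534272 -0.08255817  0.061     ] [ 0.45153239 -0.07001292  0.061     ]
[ 0.41558438 -0.08230858  0.064     ] [ 0.45111575 -0.06999153  0.064     ]
pin [ 0.4147959  -0.08926404  0.04      ]
t 5.52 p [ 0.5073 -0.0746  0.0637] y-ang 84.84 z [ 0.0014  0.0028 -1.    ] F [ 0.5  0.8 -1. ] w 0.677 j [-0.26  0.18  0.39  1.98 -0.08  1.    1.65]
```

View pics/w5.png

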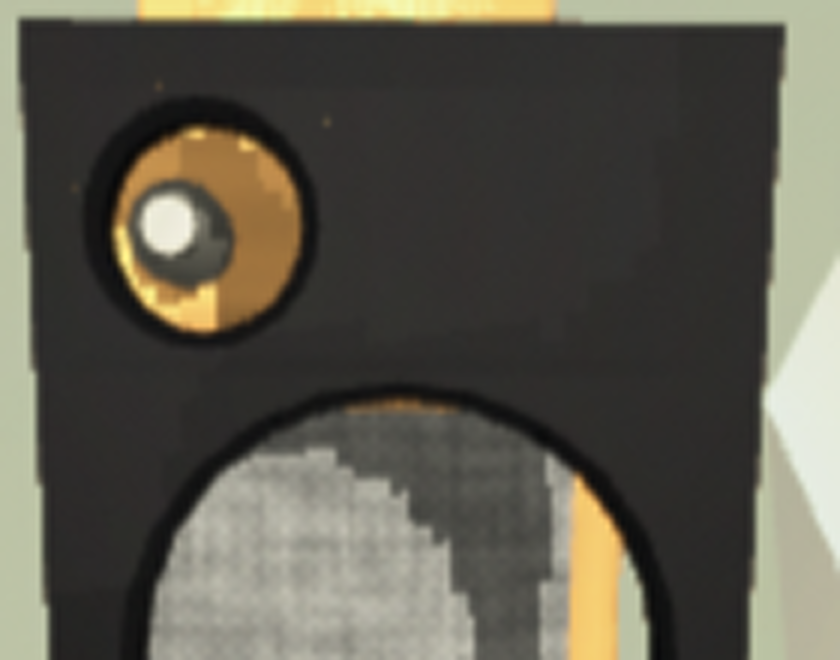

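Emit:
send_rows --moves "255 -0.25 -0.5 0 0 0 0;255 -0.25 -0.5 0 0 0 0;255 -0.25 -0.5 -0.8 0 0 0;255 -0.25 -0.5 -0.8 0 0 0"

```text
clock: 5.85
eef_pos: [0.5041, -0.0796, 0.0547]
orientation: [0.0, 0.045, 0.999, 0.002]
force: [-0.5, -0.1, -1.0]
width: 0.678
```

```bash
python3 - <<'E'
from h import *
d=get_image('wrist');crop(d,215,50,140,110,6,'pics/w6.png');where()
where();print(ray(d,249.5,88,.053))
d=get_image('side');crop(d,200,180,160,120,5,'pics/side6.png')
E
```

```text
t 5.9 p [ 0.504  -0.0796  0.0549] y-ang 84.82 z [-1.0e-04  2.9e-03 -1.0e+00] F [-0.2  0.5 -1.5] w 0.673 j [-0.26  0.18  0.39  1.99 -0.09  0.98  1.66]
t 5.9 p [ 0.504  -0.0796  0.0549] y-ang 84.82 z [-1.0e-04  2.9e-03 -1.0e+00] F [-0.2  0.5 -1.5] w 0.673 j [-0.26  0.18  0.39  1.99 -0.09  0.98  1.66]
[ 0.41216678 -0.08756871  0.053     ]
```

View pics/w6.png

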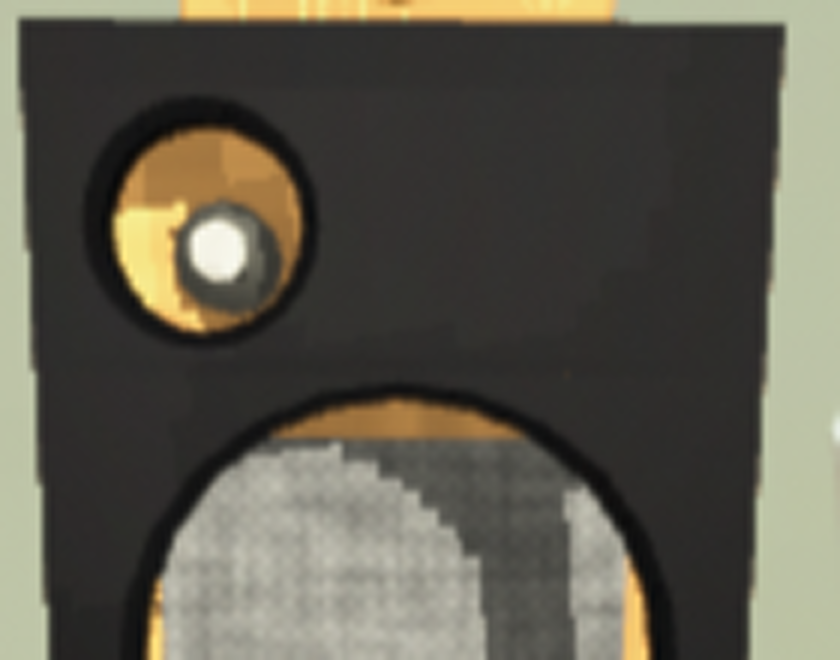

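View pics/side6.png

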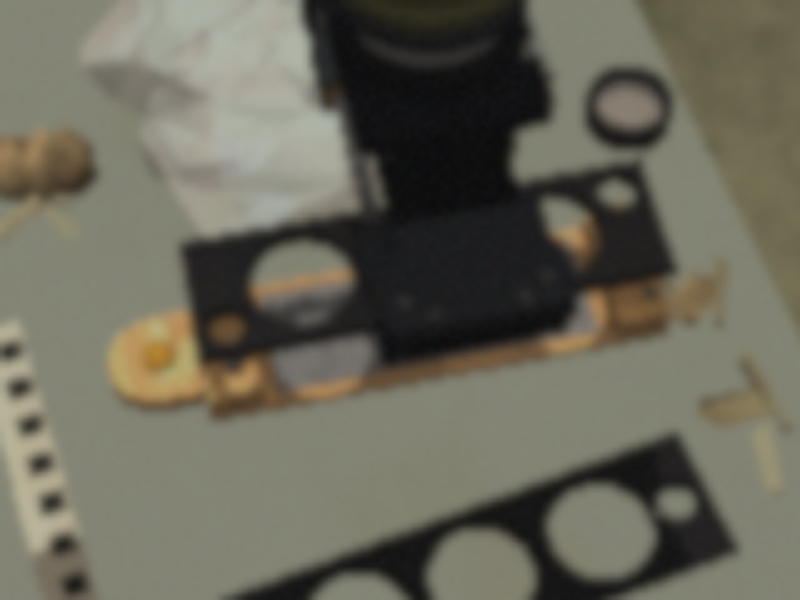

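```bash
python3 - <<'E'
from h import *
d=get_image('wrist');where()
print(ray(d,251.3,91.7,.040),ray(d,249,86,.0585),ray(d,249.8,89.5,.0505),ray(d,281,158.2,.0545))
# stud center & blocks
f=d['frame'].astype(int);cv2.imwrite('pics/w7.png',d['frame'][:,:,::-1])
E
```

```text
t 6.0 p [ 0.5045 -0.0796  0.0553] y-ang 84.84 z [ 7.0e-04  2.8e-03 -1.0e+00] F [ 0.2  0.1 -1.1] w 0.676 j [-0.26  0.18  0.39  1.99 -0.09  0.98  1.66]
[ 0.41317203 -0.08789303  0.04      ] [ 0.41182918 -0.08723329  0.0585    ] [ 0.41280874 -0.08769839  0.0505    ] [ 0.44818924 -0.07504524  0.0545    ]
```

Emit:
send_rows --moves "255 0.1 0 -0.7 0 0 0;255 0.1 0 -1.4 0 0 0;255 0.1 0 -1.8 0 0 0;255 0.1 0 -2.2 0 0 0;255 0.1 0 -2.5 0 0 0;255 0.1 0 -2.5 0 0 0"

```text
clock: 6.5
eef_pos: [0.5048, -0.0796, 0.0294]
orientation: [-0.001, 0.045, 0.999, 0.001]
force: [0.1, 0.0, -1.9]
width: 0.679
```

```bash
python3 - <<'E'
from h import *
where()
d=get_image('wrist');cv2.imwrite('pics/w8.png',d['frame'][:,:,::-1])
d=get_image('side');crop(d,200,180,160,120,5,'pics/side8.png')
E
```

```text
t 6.5 p [ 0.5048 -0.0796  0.0294] y-ang 84.83 z [-9.0e-04  2.7e-03 -1.0e+00] F [ 0.1  0.  -1.9] w 0.679 j [-0.25  0.22  0.39  2.01 -0.11  0.93  1.68]
```

View pics/w8.png

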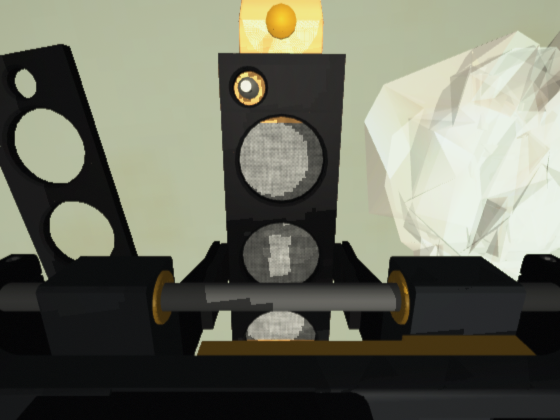

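View pics/side8.png

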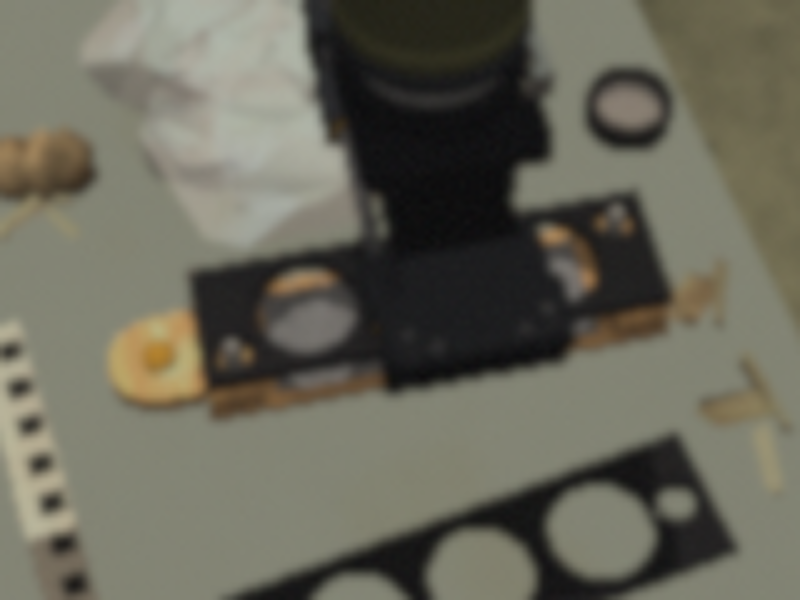

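Both pins show centred in the dowel holes (wrist 249,87; side crop 235,350 and 617,217). Lower the rest, release.

Emit:
send_rows --moves "255 0 0 -0.3 0 0 0;255 0 0 -0.4 0 0 0;255 0 0 -0.4 0 0 0;0 0 0 -0.3 0 0 0;0 0 0 -0.3 0 0 0;0 0 0 -0.3 0 0 0;0 0 0 -0.3 0 0 0;0 0 0 -0.3 0 0 0;0 0 0 3 0 0 0;0 0 0 7 0 0 0;0 0 0 10 0 0 0;0 0 0 12 0 0 0"

```text
clock: 7.6
eef_pos: [0.5069, -0.08, 0.1537]
orientation: [0.002, 0.045, 0.999, 0.001]
force: [-0.5, 0.5, 0.4]
width: 0.995
```

Emit:
send_rows --moves "0 0 -4 0 0 0 0;0 0 -8 0 0 0 0;0 0 -12 0 0 0 0;0 0 -16 0 0 0 0;0 0 -20 0 0 0 0;0 0 -23 0 0 0 0;0 0 -25 0 0 0 -0.07;0 0 -25 0 0 0 -0.07;0 0 -25 0 0 0 -0.07"

```text
clock: 8.35
eef_pos: [0.5061, -0.3312, 0.1533]
orientation: [0.002, 0.081, 0.997, 0.001]
force: [0.7, 0.8, -0.5]
width: 1.001
```

```bash
python3 - <<'E'
from h import *
where()
d=get_image('wrist');cv2.imwrite('pics/w9.png',d['frame'][:,:,::-1])
d=get_image('side');crop(d,200,210,200,150,4,'pics/side9.png')
d=get_image('scene');crop(d,240,190,200,120,4,'pics/scene9.png')
E
```

```text
t 8.35 p [ 0.5061 -0.3312  0.1533] y-ang 80.67 z [ 0.004   0.0021 -1.    ] F [ 0.7  0.8 -0.5] w 1.001 j [ 0.04  0.3   0.59  1.68 -0.18  1.22  2.09]
```

View pics/w9.png

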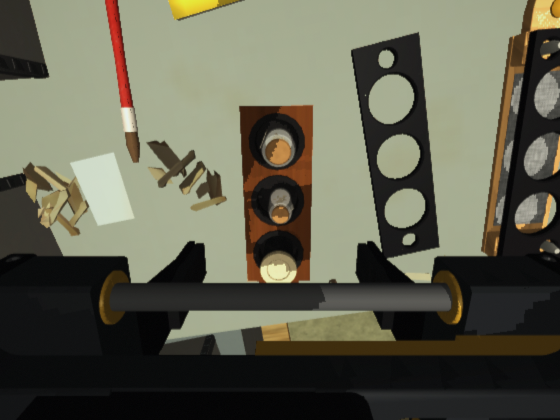

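View pics/side9.png

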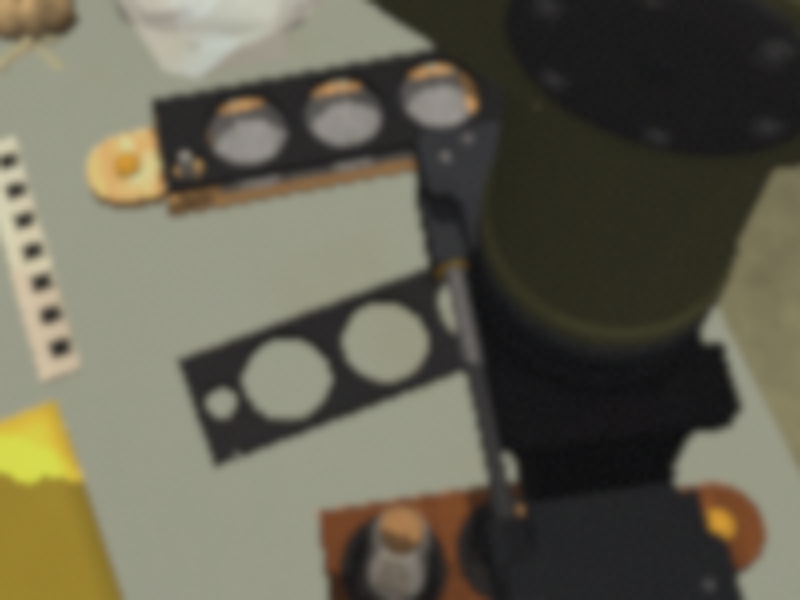

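View pics/scene9.png

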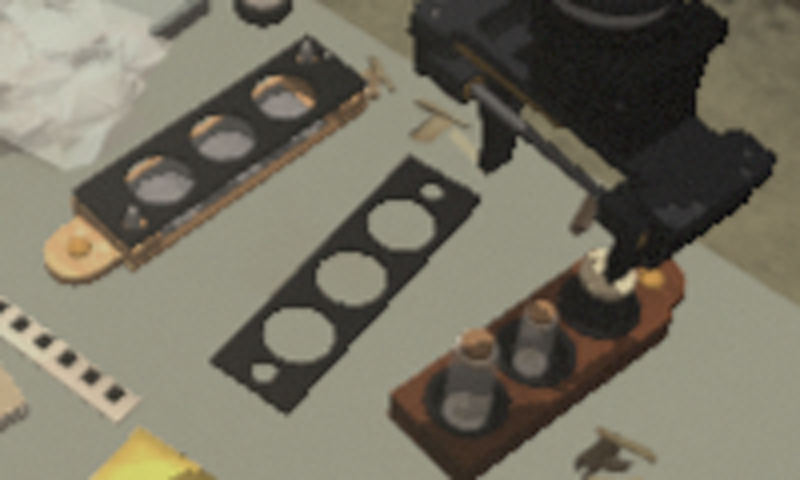

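```bash
python3 - <<'E'
from h import *
d=get_image('wrist');where();crop(d,230,95,100,195,4,'pics/w10.png')
d=get_image('scene')
for o in holes(d,255,195,82,65,75,.026): 
    if o[0]>20: print(np.round(o[0]),np.round(o[1:3],1),np.round(o[3],4))
E
```

```text
t 8.55 p [ 0.5075 -0.328   0.1535] y-ang 80.98 z [ 0.005   0.0036 -1.    ] F [ 0.4 -0.1  0.6] w 0.998 j [ 0.04  0.29  0.59  1.68 -0.18  1.22  2.09]
28.0 [273.1 244.3] [ 0.4142 -0.0842  0.026 ]
166.0 [279.3 234.8] [ 0.4479 -0.0739  0.026 ]
150.0 [295.  224.2] [ 0.5032 -0.0789  0.026 ]
136.0 [310.1 214. ] [ 0.5583 -0.0841  0.026 ]
```

View pics/w10.png

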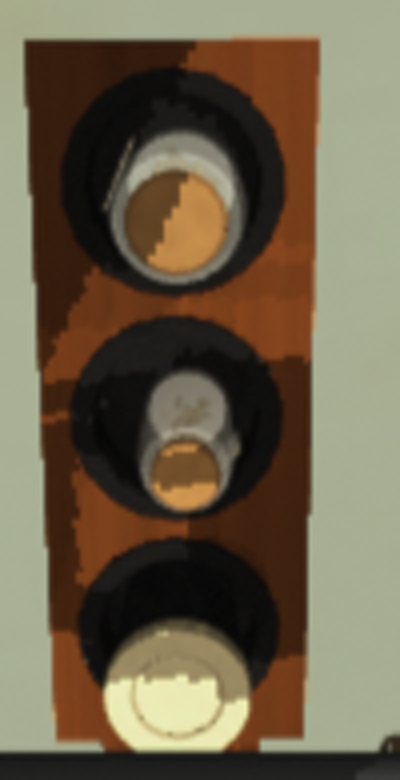

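```bash
python3 - <<'E'
from h import *
d=get_image('wrist');where()
d1=get_image('side');d2=get_image('scene')
# from first side/scene crops (cork top centres)
for n,w,s,c,z in [('A',(274,150.3),(402,485),(478,340),.085),('B',(275.6,213.5),(520,478),(541,308),.065),('C',(274.2,267.5),(632,472),(608,272),.060)]:
    print(n,np.round(ray(d,*w,z),4),np.round(ray(d1,200+s[0]/4,220+s[1]/4,z),4),np.round(ray(d2,240+c[0]/4,190+c[1]/4,z),4))
# wells via wrist flange ellipses z=.029
for u,v in [(173,180),(177,418),(179,635)]: print(np.round(ray(d,230+u/4,95+v/4,.029),4))
E
```

```text
t 8.65 p [ 0.5074 -0.3284  0.1537] y-ang 80.95 z [ 0.0053  0.0032 -1.    ] F [ 1.9  0.3 -0.1] w 0.997 j [ 0.04  0.29  0.59  1.68 -0.18  1.22  2.09]
A [ 0.455  -0.3251  0.085 ] [ 0.4559 -0.3226  0.085 ] [ 0.4534 -0.3244  0.085 ]
B [ 0.5102 -0.3331  0.065 ] [ 0.5111 -0.3305  0.065 ] [ 0.5094 -0.3308  0.065 ]
C [ 0.5633 -0.3431  0.06  ] [ 0.5624 -0.3422  0.06  ] [ 0.5619 -0.3428  0.06  ]
[ 0.4521 -0.3262  0.029 ]
[ 0.5077 -0.3344  0.029 ]
[ 0.5643 -0.3432  0.029 ]
```

Emit:
send_rows --moves "0 -4 0.4 0 0 0 0;0 -5.2 0.4 0 0 0 0;0 -5.2 0.4 0 0 0 0;0 -5.2 0.4 -3 0 0 0;0 -5.2 0.4 -6 0 0 0;0 -5.2 0.4 -9 0 0 0;0 -5.2 0.4 -10.5 0 0 0;0 -5.2 0.4 -11 0 0 0;0 -5.2 0.4 -11 0 0 0" --newtons 20

```text
clock: 9.5
eef_pos: [0.4551, -0.3244, 0.0429]
orientation: [0.002, 0.079, 0.997, 0.002]
force: [-0.8, 1.4, -0.4]
width: 1.001
```

```bash
python3 - <<'E'
from h import *
where()
d=get_image('wrist');cv2.imwrite('pics/w11.png',d['frame'][:,:,::-1])
E
```

```text
t 9.5 p [ 0.4551 -0.3244  0.0429] y-ang 80.93 z [ 0.0037  0.0035 -1.    ] F [-0.8  1.4 -0.4] w 1.001 j [ 0.07  0.32  0.58  1.89 -0.22  0.99  2.16]
```

View pics/w11.png

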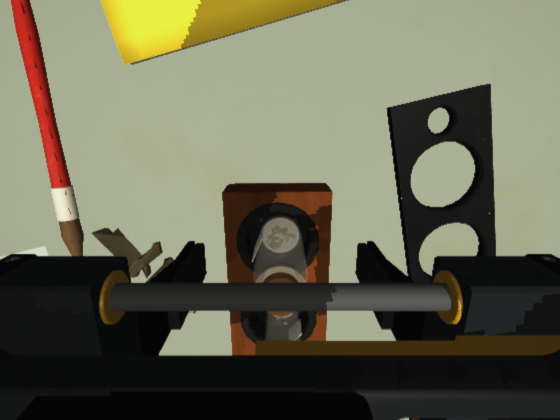

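Emit:
send_rows --moves "0 0 0 -0.6 0 0 0;255 0 0 -0.6 0 0 0;255 0 0 -0.6 0 0 0;255 0 0 -0.6 0 0 0;255 0 0 -0.6 0 0 0;255 0 0 -0.6 0 0 0;255 0 0 -0.6 0 0 0;255 0 0 -0.6 0 0 0;255 0 0 -0.6 0 0 0;255 0 0 -0.6 0 0 0"

```text
clock: 10.38
eef_pos: [0.4559, -0.3251, 0.0382]
orientation: [0.003, 0.079, 0.997, 0.001]
force: [-0.3, 0.3, -0.5]
width: 0.405
```

Emit:
send_rows --moves "255 0 0 1.5 0 0 0;255 0 0 4 0 0 0;255 0 0 7 0 0 0;255 0 0 10 0 0 0;255 0 0 11 0 0 0;255 0 0 11 0 0 0"

```text
clock: 10.88
eef_pos: [0.4576, -0.3263, 0.1512]
orientation: [0.006, 0.079, 0.997, 0.001]
force: [0.1, -0.4, -1.4]
width: 0.299
```

```bash
python3 - <<'E'
from h import *
where()
d=get_image('scene');crop(d,300,180,150,130,5,'pics/c12.png')
d=get_image('wrist');cv2.imwrite('pics/w12.png',d['frame'][:,:,::-1])
E
```

```text
t 10.88 p [ 0.4576 -0.3263  0.1512] y-ang 80.92 z [ 1.110e-02  1.000e-04 -9.999e-01] F [ 0.1 -0.4 -1.4] w 0.299 j [ 0.03  0.19  0.61  1.79 -0.13  1.18  2.09]
```

View pics/c12.png

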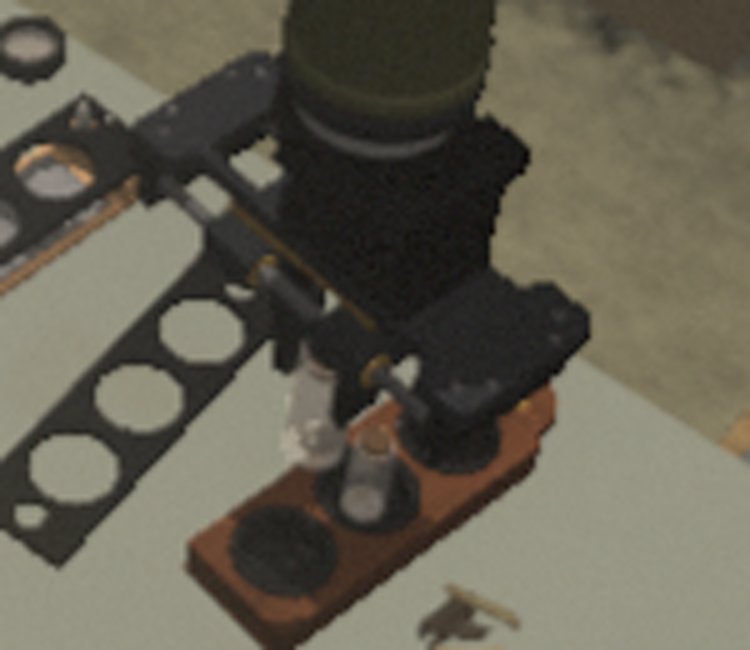

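View pics/w12.png

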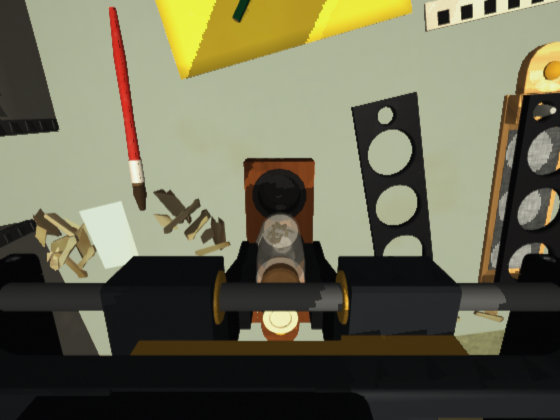

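Emit:
send_rows --moves "255 0.5 1.2 0 0 0 0.02;255 1.5 3.5 0 0 0 0.04;255 2.5 6 0 0 0 0.064;255 3.6 8.5 0 0 0 0.064;255 4.6 11 0 0 0 0.064;255 5.7 13.5 0 0 0 0.064;255 6.8 16 0 0 0 0.064;255 7.8 18.5 0 0 0 0.064;255 8.9 21 0 0 0 0.064;255 9.6 23 0 0 0 0.064;255 10.2 24.2 0 0 0 0.064;255 10.2 24.2 0 0 0 0.064"

```text
clock: 11.98
eef_pos: [0.5578, -0.0779, 0.1455]
orientation: [0.001, 0.044, 0.999, 0.002]
force: [0.4, 0.4, -0.3]
width: 0.3
```

```bash
python3 - <<'E'
from h import *
where()
d=get_image('wrist');cv2.imwrite('pics/w13.png',d['frame'][:,:,::-1])
where()
E
```

```text
t 11.98 p [ 0.5578 -0.0779  0.1455] y-ang 84.98 z [ 0.0022  0.0049 -1.    ] F [ 0.4  0.4 -0.3] w 0.3 j [-0.28  0.19  0.42  1.79 -0.09  1.18  1.65]
t 12.03 p [ 0.5571 -0.0809  0.1459] y-ang 84.81 z [ 0.0023  0.0033 -1.    ] F [-0.3 -0.8  0.3] w 0.31 j [-0.28  0.19  0.43  1.79 -0.09  1.18  1.65]
```

View pics/w13.png

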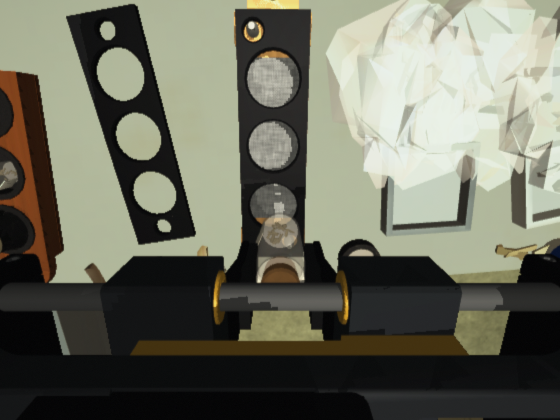

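```bash
python3 - <<'E'
from h import *
d=get_image('wrist')
for u,v in [(271.8,79),(273,145)]: print(ray(d,u,v,.026))
where()
E
```

```text
[ 0.45042881 -0.07891341  0.026     ]
[ 0.50530272 -0.08324594  0.026     ]
t 12.08 p [ 0.5568 -0.0831  0.1463] y-ang 84.64 z [ 0.0026  0.0024 -1.    ] F [-0.4 -0.8 -0.5] w 0.293 j [-0.28  0.19  0.43  1.79 -0.09  1.18  1.65]
```

Emit:
send_rows --moves "255 0.3 -0.2 -1 0 0 0;255 0.3 -0.2 -3 0 0 0;255 0.3 -0.2 -5 0 0 0;255 0.3 -0.2 -6.5 0 0 0;255 0.3 -0.2 -8 0 0 0;255 0.3 -0.2 -9 0 0 0;255 0.3 -0.2 -9.8 0 0 0;255 0.3 -0.2 -10.4 0 0 0;255 0.3 -0.2 -10.4 0 0 0"

```text
clock: 12.83
eef_pos: [0.5638, -0.0879, 0.0461]
orientation: [0.006, 0.048, 0.999, 0.001]
force: [-0.2, -1.5, 15.5]
width: 0.307
```

```bash
python3 - <<'E'
from h import *
where()
d=get_image('scene');crop(d,250,170,120,90,6,'pics/c14.png')
where()
E
```

```text
t 12.83 p [ 0.5638 -0.0879  0.0461] y-ang 84.51 z [ 1.140e-02  8.000e-04 -9.999e-01] F [-0.2 -1.5 15.5] w 0.307 j [-0.25  0.31  0.41  1.87 -0.15  0.98  1.71]
t 12.88 p [ 0.5637 -0.0878  0.0461] y-ang 84.51 z [ 1.130e-02  8.000e-04 -9.999e-01] F [ 0.1 -0.7 15.1] w 0.304 j [-0.25  0.31  0.41  1.87 -0.15  0.98  1.71]
```

View pics/c14.png

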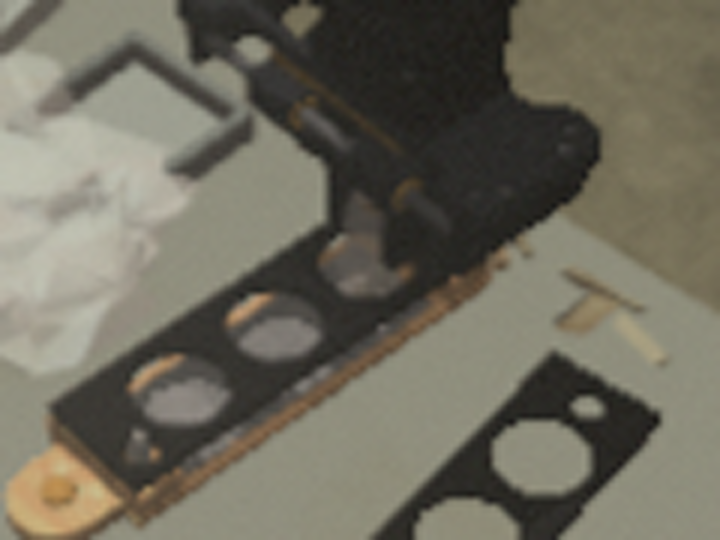

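Emit:
send_rows --moves "255 -0.2 0.1 0.2 0 0 0;255 -0.2 0.1 0.2 0 0 0;255 -0.2 0.1 0.2 0 0 0"

```text
clock: 13.13
eef_pos: [0.5614, -0.0877, 0.048]
orientation: [0.006, 0.049, 0.999, 0.001]
force: [-0.3, -1.3, -0.0]
width: 0.305
```

Emit:
send_rows --moves "0 0 0 0 0 0 0;0 0 0 0 0 0 0;0 0 0 0 0 0 0;0 0 0 0 0 0 0;0 0 0 0 0 0 0;0 0 0 0 0 0 0;0 0 0 0 0 0 0;0 0 0 0 0 0 0;0 0 0 0 0 0 0"

```text
clock: 13.88
eef_pos: [0.5614, -0.0877, 0.048]
orientation: [0.006, 0.049, 0.999, 0.001]
force: [0.1, 0.3, -0.7]
width: 0.904
```

Emit:
send_rows --moves "0 0 0 2 0 0 0;0 0 0 5 0 0 0;0 0 0 9 0 0 0;0 0 0 11 0 0 0;0 -2 -3 11 0 0 0;0 -3 -7 11 0 0 0;0 -4 -11 11 0 0 0;0 -5 -15 11 0 0 0;0 -5 -19 11 0 0 0;0 -5 -23 11 0 0 0;0 -5 -25 11 0 0 -0.064;0 -5 -25 11 0 0 -0.064"

```text
clock: 14.88
eef_pos: [0.5089, -0.3445, 0.1583]
orientation: [0.005, 0.086, 0.996, -0.002]
force: [-0.9, 0.7, -0.2]
width: 1.003
```

```bash
python3 - <<'E'
from h import *
where()
d=get_image('scene');crop(d,250,180,180,120,4,'pics/c15.png')
d=get_image('wrist');cv2.imwrite('pics/w15.png',d['frame'][:,:,::-1])
where()
E
```

```text
t 14.88 p [ 0.5089 -0.3445  0.1583] y-ang 80.16 z [ 0.0104 -0.0047 -0.9999] F [-0.9  0.7 -0.2] w 1.003 j [ 0.05  0.31  0.61  1.66 -0.19  1.22  2.1 ]
t 14.98 p [ 0.5109 -0.3383  0.1577] y-ang 80.68 z [ 1.050e-02  2.000e-04 -9.999e-01] F [0.1 0.5 0.1] w 1.001 j [ 0.05  0.31  0.6   1.66 -0.19  1.22  2.1 ]
```

View pics/c15.png

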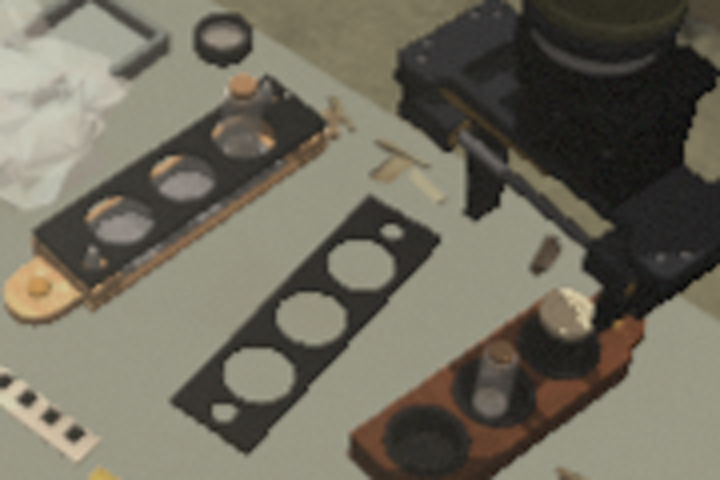

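View pics/w15.png

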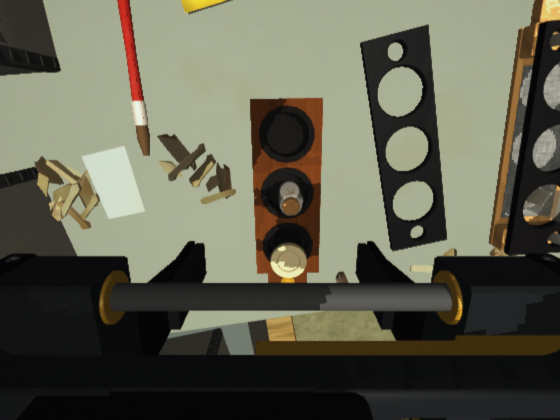

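Emit:
send_rows --moves "0 -0.1 0.6 0 0 0.01 0;0 -0.1 0.6 -3 0 0.01 0;0 -0.1 0.6 -6 0 0.01 0;0 -0.1 0.6 -8.5 0 0.01 0;0 -0.1 0.6 -10.5 0 0.01 0;0 -0.1 0.6 -11.5 0 0.01 0;0 -0.1 0.6 -11.5 0 0.01 0;0 -0.1 0.6 -11.5 0 0.01 0"

```text
clock: 15.65
eef_pos: [0.5106, -0.331, 0.043]
orientation: [0.0, 0.08, 0.997, 0.0]
force: [-1.2, -0.6, 0.8]
width: 0.998
```

```bash
python3 - <<'E'
from h import *
d=get_image('wrist');cv2.imwrite('pics/w16.png',d['frame'][:,:,::-1])
where()
E
```

```text
t 15.7 p [ 0.511  -0.3318  0.0439] y-ang 80.77 z [ 2.1e-03 -2.0e-04 -1.0e+00] F [ 0.5 -0.7 -0.2] w 0.999 j [ 0.07  0.42  0.57  1.77 -0.26  1.02  2.14]
```

View pics/w16.png

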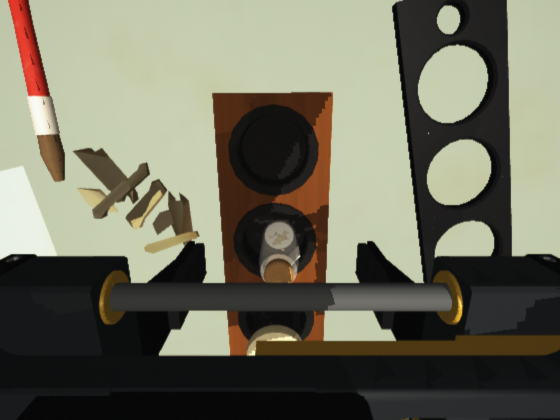

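Emit:
send_rows --moves "0 0 0 -0.8 0 0 0;255 0 0 -0.8 0 0 0;255 0 0 -0.8 0 0 0;255 0 0 -0.8 0 0 0;255 0 0 -0.8 0 0 0;255 0 0 -0.8 0 0 0;255 0 0 -0.8 0 0 0;255 0 0 -0.8 0 0 0;255 0 0 -0.8 0 0 0;255 0 0 -0.8 0 0 0;255 0 0 -0.8 0 0 0;255 0 0 -0.8 0 0 0"

```text
clock: 16.7
eef_pos: [0.511, -0.3319, 0.0359]
orientation: [0.001, 0.08, 0.997, -0.0]
force: [-0.2, -0.2, -0.1]
width: 0.249
```

Emit:
send_rows --moves "255 0 0 0 0 0 0;255 0 0 0 0 0 0;255 0 0 0 0 0 0;255 0 0 0 0 0 0"

```text
clock: 17.03
eef_pos: [0.5111, -0.3318, 0.0359]
orientation: [0.001, 0.08, 0.997, -0.0]
force: [-0.4, 0.2, -0.1]
width: 0.242
```

Emit:
send_rows --moves "255 0 0 2 0 0 0;255 0 0 5 0 0 0;255 0 0 8 0 0 0;255 0 0 10 0 0 0;255 0 1 11 0 0 0.02;255 0 3 11 0 0 0.04;255 -0.2 6 11 0 0 0.064;255 -0.2 9 11 0 0 0.064;255 -0.3 12 11 0 0 0.064;255 -0.4 15 11 0 0 0.064;255 -0.5 17.5 11 0 0 0.064;255 -0.6 19 11 0 0 0.064"

```text
clock: 18.03
eef_pos: [0.5043, -0.137, 0.1449]
orientation: [0.0, 0.046, 0.999, 0.001]
force: [1.0, 0.2, -0.8]
width: 0.236
```

Emit:
send_rows --moves "255 0 2 0 0 0 0;255 0 4 0 0 0 0;255 0 5 0 0 0 0;255 0 5 0 0 0 0;255 0 5 0 0 0 0"

```text
clock: 18.45
eef_pos: [0.504, -0.0871, 0.1445]
orientation: [-0.0, 0.045, 0.999, 0.001]
force: [-0.1, -0.2, -1.2]
width: 0.238
```

```bash
python3 - <<'E'
from h import *
d=get_image('wrist');cv2.imwrite('pics/w17.png',d['frame'][:,:,::-1])
get_image('side')
where()
E
```

```text
t 18.55 p [ 0.5041 -0.0886  0.1448] y-ang 84.65 z [ 2.0e-04  1.2e-03 -1.0e+00] F [-0.2  0.2  0.3] w 0.237 j [-0.3   0.08  0.44  1.91 -0.04  1.16  1.64]
```

View pics/w17.png

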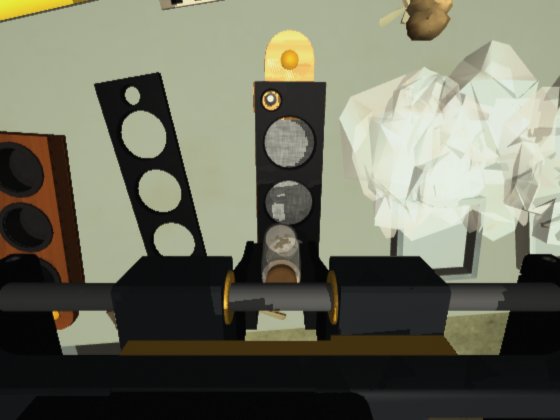

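Emit:
send_rows --moves "255 0 0.8 0 0 0 0;255 0 0.8 -2 0 0 0;255 0 0.8 -4 0 0 0;255 0 0.8 -6 0 0 0;255 0 0.8 -7.5 0 0 0;255 0 0.8 -9 0 0 0;255 0 0.8 -9.9 0 0 0;255 0 0.8 -10.6 0 0 0;255 0 0.8 -10.6 0 0 0"

```text
clock: 19.3
eef_pos: [0.5032, -0.0809, 0.0376]
orientation: [-0.001, 0.047, 0.999, 0.0]
force: [0.2, 0.7, 0.1]
width: 0.239
```

```bash
python3 - <<'E'
from h import *
d=get_image('wrist');crop(d,200,60,160,200,3,'pics/w18.png')
where()
d=get_image('scene');crop(d,250,170,120,90,6,'pics/c18.png')
E
```

```text
t 19.35 p [ 0.5038 -0.0809  0.0385] y-ang 84.62 z [-7.e-04  1.e-03 -1.e+00] F [-0.2  0.7 -0. ] w 0.237 j [-0.28  0.21  0.43  2.01 -0.11  0.95  1.68]
```

View pics/w18.png

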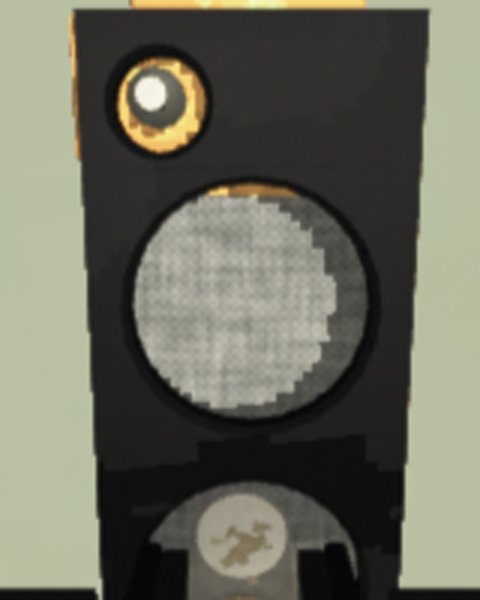

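View pics/c18.png

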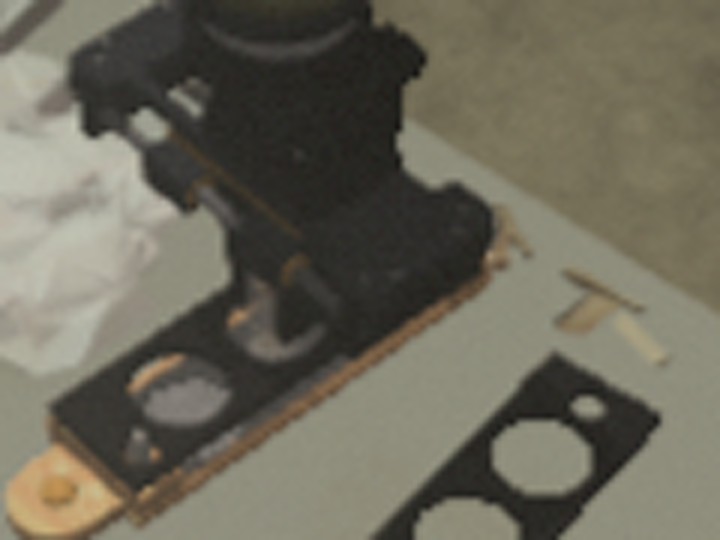

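Emit:
send_rows --moves "255 0 0 -0.2 0 0 0;255 0 0 -0.35 0 0 0;255 0 0 -0.35 0 0 0"

```text
clock: 19.65
eef_pos: [0.5048, -0.0809, 0.036]
orientation: [0.001, 0.047, 0.999, 0.001]
force: [-0.3, -0.9, 0.0]
width: 0.24
```

Emit:
send_rows --moves "0 0 0 0 0 0 0;0 0 0 0 0 0 0;0 0 0 0 0 0 0;0 0 0 0 0 0 0;0 0 0 0 0 0 0;0 0 0 0 0 0 0;0 0 0 0 0 0 0;0 0 0 0 0 0 0;0 0 0 0 0 0 0;0 0 0 0 0 0 0"

```text
clock: 20.48
eef_pos: [0.5048, -0.0809, 0.036]
orientation: [0.001, 0.047, 0.999, 0.001]
force: [0.3, 0.2, 0.3]
width: 0.914
```

Emit:
send_rows --moves "0 0 0 2 0 0 0;0 0 0 5 0 0 0;0 0 0 9 0 0 0;0 0 0 11 0 0 0;0 1 -3 11 0 0 0;0 2 -7 11 0 0 0;0 3 -11 11 0 0 0;0 4 -15 11 0 0 0;0 5 -19 11 0 0 0;0 5.8 -23 11 0 0 0;0 5.8 -26 11 0 0 -0.064;0 5.8 -26 11 0 0 -0.064"

```text
clock: 21.48
eef_pos: [0.5598, -0.3498, 0.1458]
orientation: [-0.0, 0.085, 0.996, -0.003]
force: [-2.0, -0.1, -0.4]
width: 1.001
```

```bash
python3 - <<'E'
from h import *
get_image('side')
d=get_image('scene');crop(d,250,180,180,120,4,'pics/c19.png')
d=get_image('wrist');cv2.imwrite('pics/w19.png',d['frame'][:,:,::-1])
get_image('side')
where()
E
```

```text
t 21.68 p [ 0.5631 -0.3394  0.1456] y-ang 81.05 z [ 0.0012  0.0025 -1.    ] F [1.2 0.9 0.6] w 0.997 j [ 0.05  0.42  0.59  1.55 -0.25  1.25  2.1 ]
```

View pics/c19.png

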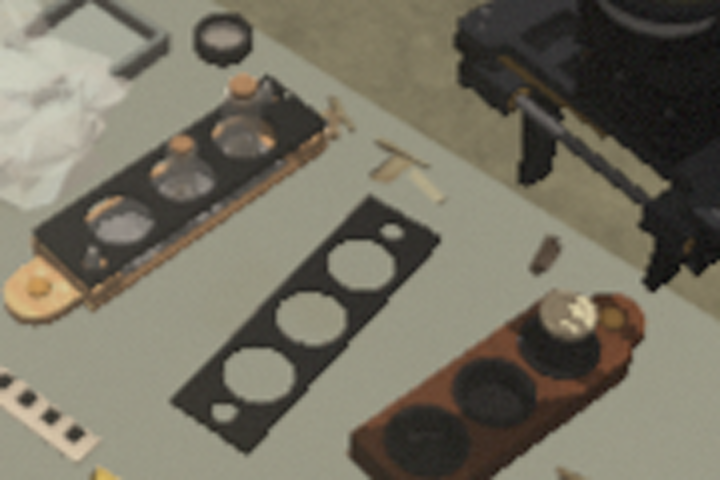

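View pics/w19.png

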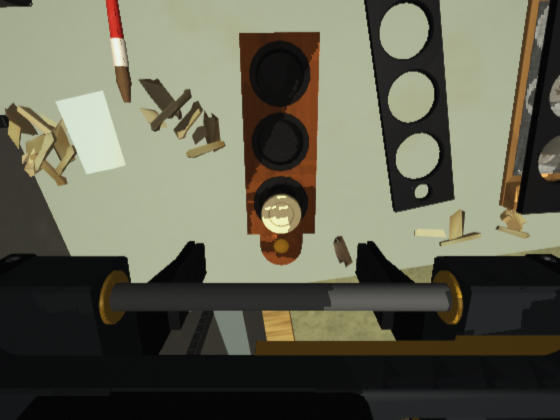

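Emit:
send_rows --moves "0 0 -0.3 -3 0 0 0;0 0 -0.3 -6 0 0 0;0 0 -0.3 -8.5 0 0 0;0 0 -0.3 -10.2 0 0 0;0 0 -0.3 -10.6 0 0 0;0 0 -0.3 -10.6 0 0 0;0 0 -0.3 -10.6 0 0 0"

```text
clock: 22.27
eef_pos: [0.5641, -0.3416, 0.0407]
orientation: [0.001, 0.077, 0.997, 0.001]
force: [0.5, 0.3, 0.3]
width: 1.0
```

```bash
python3 - <<'E'
from h import *
d=get_image('wrist');cv2.imwrite('pics/w20.png',d['frame'][:,:,::-1])
where()
E
```

```text
t 22.32 p [ 0.5644 -0.3422  0.0413] y-ang 81.12 z [ 0.0037  0.0016 -1.    ] F [-0.  -0.1  0.2] w 1.0 j [ 0.09  0.53  0.55  1.63 -0.31  1.07  2.14]
```

View pics/w20.png

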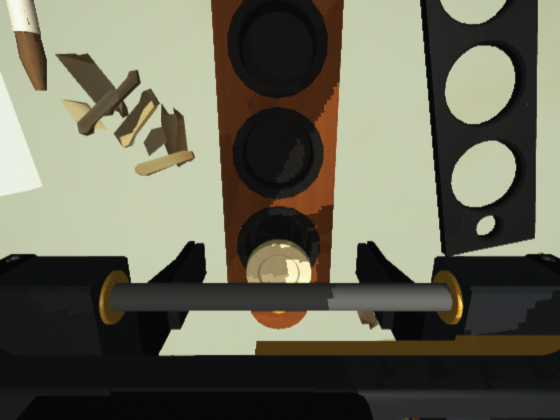

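Canister centred between the jaws (u≈279). Lower 5 mm and close.

Emit:
send_rows --moves "0 0 0 -0.5 0 0 0;255 0 0 -0.5 0 0 0;255 0 0 -0.5 0 0 0;255 0 0 -0.5 0 0 0;255 0 0 -0.5 0 0 0;255 0 0 -0.5 0 0 0;255 0 0 -0.5 0 0 0;255 0 0 -0.5 0 0 0;255 0 0 -0.5 0 0 0;255 0 0 -0.5 0 0 0;255 0 0 -0.5 0 0 0;255 0 0 -0.5 0 0 0"

```text
clock: 23.32
eef_pos: [0.5644, -0.3422, 0.0363]
orientation: [0.002, 0.077, 0.997, 0.001]
force: [-0.3, 0.2, 0.1]
width: 0.372
```

Emit:
send_rows --moves "255 0 0 0 0 0 0;255 0 0 0 0 0 0;255 0 0 0 0 0 0"

```text
clock: 23.57
eef_pos: [0.5644, -0.3422, 0.0363]
orientation: [0.002, 0.077, 0.997, 0.001]
force: [-0.1, 0.7, 0.4]
width: 0.375
```

Emit:
send_rows --moves "255 0 0 2 0 0 0;255 0 0 5 0 0 0;255 0 0 8 0 0 0;255 0 0 10 0 0 0;255 -0.6 1 11 0 0 0.02;255 -1.6 3 11 0 0 0.04;255 -2.8 6 11 0 0 0.062;255 -4 9 11 0 0 0.062;255 -5.2 12 11 0 0 0.062;255 -6.5 15 11 0 0 0.062;255 -7.5 17.5 11 0 0 0.062;255 -8.2 19 11 0 0 0.062"

```text
clock: 24.57
eef_pos: [0.4814, -0.1488, 0.1462]
orientation: [0.002, 0.045, 0.999, 0.002]
force: [0.6, 0.2, -0.3]
width: 0.375
```

Emit:
send_rows --moves "255 -1.2 2.5 0 0 0 0;255 -2.4 5 0 0 0 0;255 -3.2 7 0 0 0 0;255 -3.2 7 0 0 0 0;255 -3.2 7 0 0 0 0"

```text
clock: 24.98
eef_pos: [0.4493, -0.078, 0.1464]
orientation: [0.002, 0.044, 0.999, 0.002]
force: [-0.1, -1.1, -0.6]
width: 0.376
```

```bash
python3 - <<'E'
from h import *
d=get_image('wrist');cv2.imwrite('pics/w21.png',d['frame'][:,:,::-1])
get_image('side')
where()
E
```

```text
t 25.08 p [ 0.4497 -0.0798  0.1464] y-ang 84.78 z [ 0.0041  0.0033 -1.    ] F [-0.6 -0.2 -0.3] w 0.377 j [-0.32 -0.06  0.43  2.03  0.02  1.16  1.58]
```

View pics/w21.png

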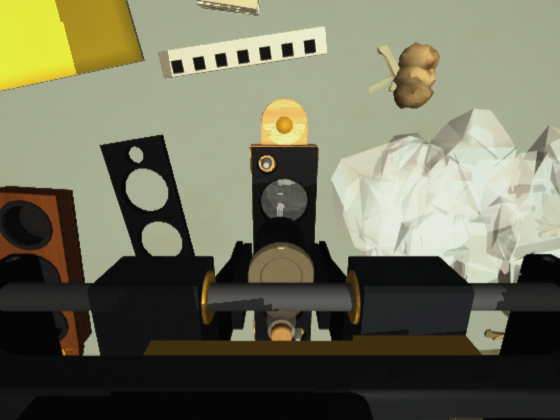

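```bash
python3 - <<'E'
from h import *
d=get_image('wrist');crop(d,230,90,110,150,5,'pics/w22.png')
for u,v in [(284,200)]: print(ray(d,u,v,.026))
where()
E
```

```text
[ 0.45032027 -0.07678728  0.026     ]
t 25.13 p [ 0.4498 -0.0801  0.1464] y-ang 84.74 z [ 0.0038  0.0032 -1.    ] F [ 0.   0.3 -0.4] w 0.378 j [-0.32 -0.06  0.43  2.03  0.02  1.16  1.58]
```

View pics/w22.png

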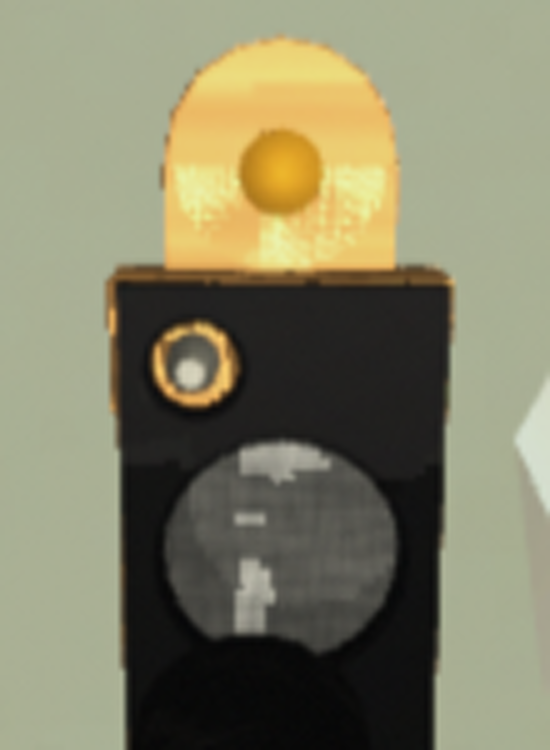

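Emit:
send_rows --moves "255 0.1 0.45 0 0 0 0;255 0.1 0.45 -2.5 0 0 0;255 0.1 0.45 -5 0 0 0;255 0.1 0.45 -7 0 0 0;255 0.1 0.45 -8 0 0 0;255 0.1 0.45 -8 0 0 0;255 0.1 0.45 -8 0 0 0"

```text
clock: 25.72
eef_pos: [0.4509, -0.076, 0.0665]
orientation: [0.002, 0.046, 0.999, 0.001]
force: [-0.3, -0.6, 0.7]
width: 0.372
```

```bash
python3 - <<'E'
from h import *
d=get_image('wrist');crop(d,180,40,200,250,3,'pics/w23.png')
d=get_image('scene');crop(d,240,180,120,90,6,'pics/c23.png')
where()
E
```

```text
t 25.82 p [ 0.452  -0.0759  0.0676] y-ang 84.71 z [ 0.006   0.0031 -1.    ] F [ 0.7  0.1 -0.5] w 0.373 j [-0.32  0.05  0.44  2.11 -0.03  0.99  1.62]
```

View pics/w23.png

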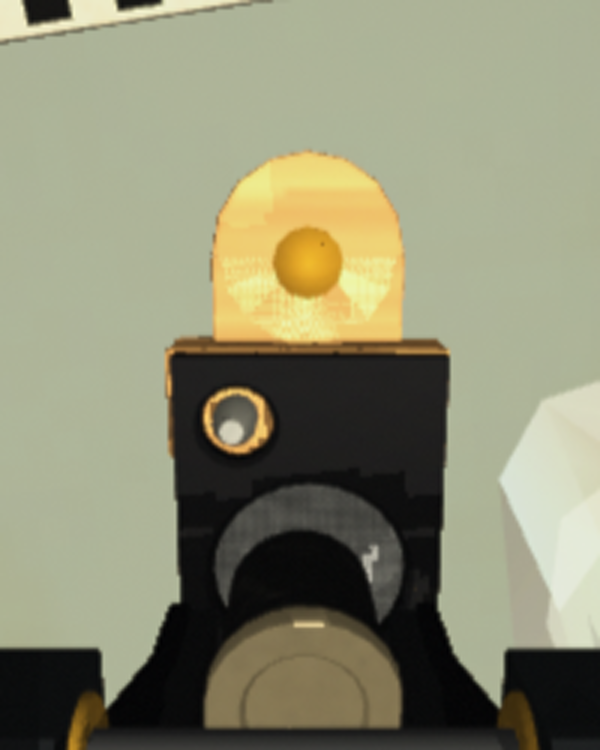

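View pics/c23.png

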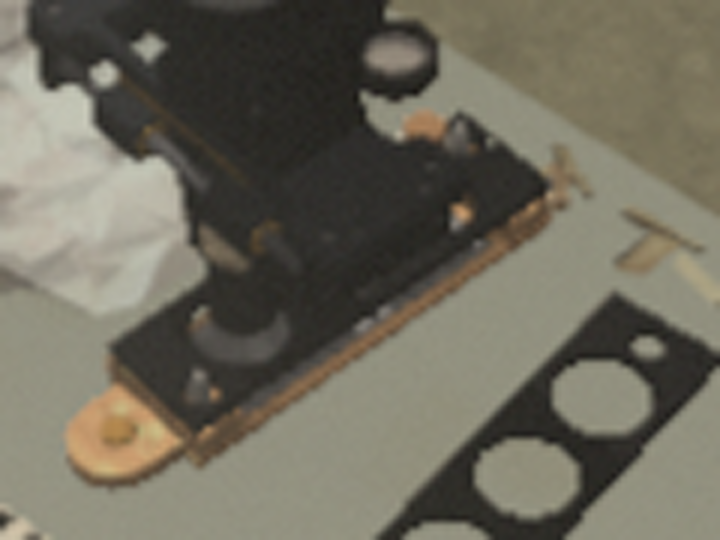

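Emit:
send_rows --moves "255 -0.1 0.15 -0.5 0 0 0;255 -0.1 0.15 -1.2 0 0 0;255 -0.1 0.15 -1.8 0 0 0;255 -0.1 0.15 -1.8 0 0 0;255 -0.1 0.15 -1.8 0 0 0"

```text
clock: 26.23
eef_pos: [0.4504, -0.0743, 0.0491]
orientation: [0.002, 0.046, 0.999, 0.002]
force: [-0.5, 0.5, 0.3]
width: 0.373
```

```bash
python3 - <<'E'
from h import *
d=get_image('wrist');crop(d,180,40,200,250,3,'pics/w24.png')
where()
E
```

```text
t 26.28 p [ 0.4508 -0.0744  0.0494] y-ang 84.71 z [ 0.0054  0.003  -1.    ] F [0.  0.3 0.2] w 0.374 j [-0.32  0.07  0.44  2.13 -0.04  0.95  1.63]
```

View pics/w24.png

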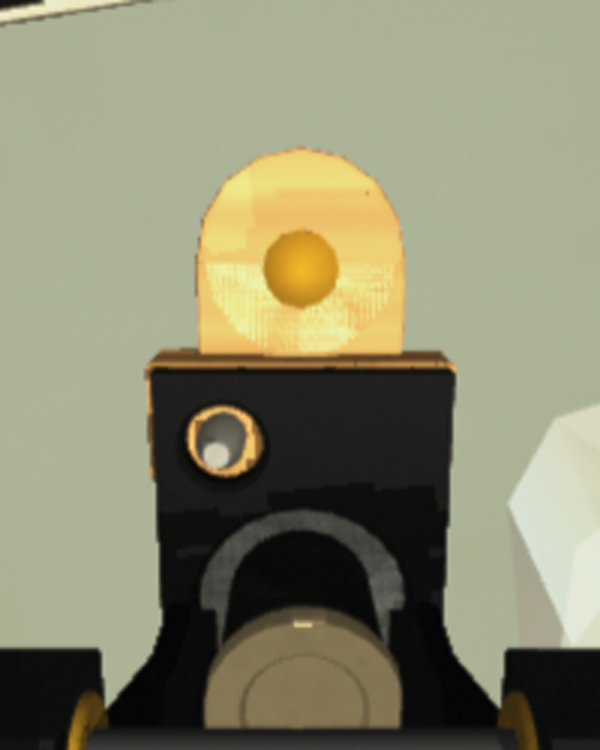

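Centred in the bore; lower to the floor and release.

Emit:
send_rows --moves "255 0 0 -0.6 0 0 0;255 0 0 -1 0 0 0;255 0 0 -1.35 0 0 0;255 0 0 -1.35 0 0 0"

```text
clock: 26.62
eef_pos: [0.45, -0.0744, 0.035]
orientation: [0.002, 0.046, 0.999, 0.002]
force: [-1.0, 1.0, 0.0]
width: 0.372
```

```bash
python3 - <<'E'
from h import *
where()
E
```

```text
t 26.62 p [ 0.45   -0.0744  0.035 ] y-ang 84.71 z [ 0.0037  0.0029 -1.    ] F [-1.  1.  0.] w 0.372 j [-0.31  0.1   0.44  2.14 -0.06  0.91  1.64]
```

Emit:
send_rows --moves "0 0 0 0 0 0 0;0 0 0 0 0 0 0;0 0 0 0 0 0 0;0 0 0 0 0 0 0;0 0 0 0 0 0 0;0 0 0 0 0 0 0;0 0 0 0 0 0 0;0 0 0 0 0 0 0;0 0 0 0 0 0 0;0 0 0 0 0 0 0"

```text
clock: 27.45
eef_pos: [0.45, -0.0744, 0.0349]
orientation: [0.002, 0.046, 0.999, 0.002]
force: [-0.1, -0.2, 0.1]
width: 0.985
```

Emit:
send_rows --moves "0 0 0 2 0 0 0;0 0 0 5 0 0 0;0 0 0 9 0 0 0;0 0 0 13 0 0 0;0 0 4 15 0 0 0;0 0 8 15 0 0 0;0 0 12 15 0 0 0;0 0 15 15 0 0 0;0 0 15 15 0 0 0;0 0 15 15 0 0 0"

```text
clock: 28.28
eef_pos: [0.4498, 0.0771, 0.1848]
orientation: [0.002, 0.044, 0.999, 0.001]
force: [0.0, -0.6, -1.7]
width: 0.999
```

```bash
python3 - <<'E'
from h import *
where()
d=get_image('scene');crop(d,240,180,120,90,6,'pics/c25.png')
d=get_image('side');crop(d,210,200,140,80,5,'pics/s25.png')
d=get_image('wrist');cv2.imwrite('pics/w25.png',d['frame'][:,:,::-1])
E
```

```text
t 28.28 p [0.4498 0.0771 0.1848] y-ang 84.95 z [ 0.0036  0.0024 -1.    ] F [ 0.  -0.6 -1.7] w 0.999 j [-0.48 -0.08  0.24  1.97  0.02  1.25  1.24]
```

View pics/c25.png

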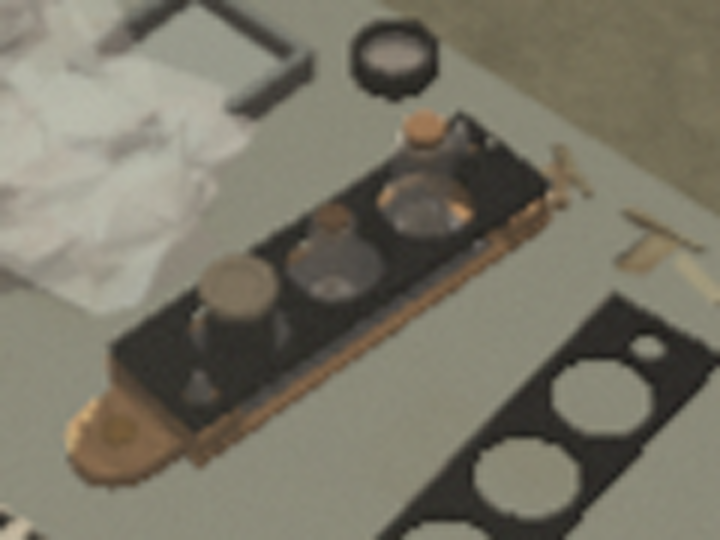

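View pics/s25.png

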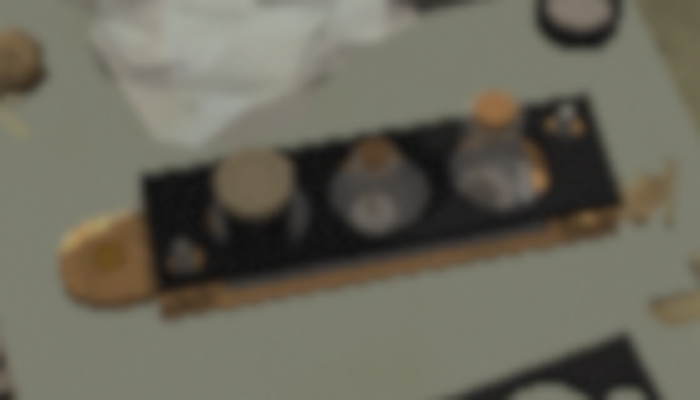

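View pics/w25.png

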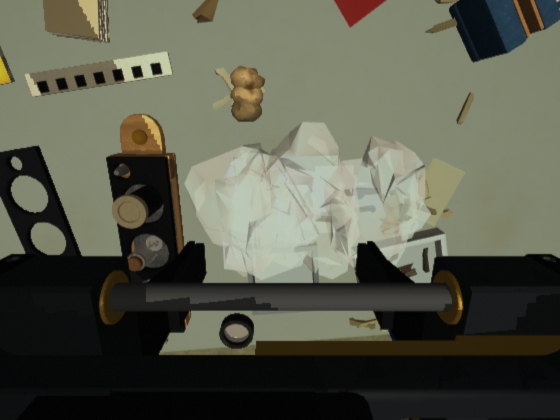

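```bash
python3 - <<'E'
from h import *
d1=get_image('side');d2=get_image('scene')
for n,s,c,z,t in [('A',(495,107),(426,130),.084,(.560,-.085)),('B',(376,153),(334,215),.064,(.5045,-.080)),('C',(255,178),(240,282),.058,(.449,-.0745))]:
    print(n,np.round(ray(d1,210+s[0]/5,200+s[1]/5,z),3),np.round(ray(d2,240+c[0]/6,180+c[1]/6,z),3),t)
where();job_done()
E
```

```text
A [ 0.557 -0.087  0.084] [ 0.552 -0.09   0.084] (0.56, -0.085)
B [ 0.504 -0.082  0.064] [ 0.501 -0.083  0.064] (0.5045, -0.08)
C [ 0.451 -0.075  0.058] [ 0.449 -0.076  0.058] (0.449, -0.0745)
t 28.53 p [0.4501 0.0741 0.1849] y-ang 84.55 z [ 0.0036  0.0028 -1.    ] F [-0.5 -0.7 -0. ] w 1.001 j [-0.48 -0.08  0.25  1.97  0.02  1.25  1.24]
the job is handed in; nothing more can be done
```

The job is handed in at 28.5 s on the robot's clock. The plate with the diagonal holes is on the carrier and all three samples are in its bores. The interface gave no verdict.

- **Plate:** I laid the diagonal plate over both dowel pins and down on the end blocks. The wrist and side pictures showed both pins in their holes before release. Later pictures show the plate lying flat.
- **Samples:** The canister came from the well nearest the rack's stud and went into the bore nearest the carrier's stud. The small vial went in the middle and the tall vial at the far end. In the last pictures they stand upright with the gripper well clear.
- **Last position check:** The side and scene views put the canister and small vial within about 4 mm of their bore centres. The tall vial's cork read about 4 mm off in the side view and 9 mm off in the scene view. The two views disagree by about 5 mm there, but both are inside the 20 mm limit.
- **What went less cleanly:** I began lifting the tall vial before the fingers had fully closed, so they gripped it about 1 cm higher than planned. It then touched the carrier's floor early, with about 15 N of push. I raised it 2 mm before letting go.

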